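Unstack the snacks and pack the lunch box in layers

TASK

Pack the steel lunch box from the little stack of snacks: first stand the round pot in its narrow bay and the white tub in its wide bay, both flat on the floor of the box; then lay the wooden divider plate level over them on the box's ledges, handle up; last, lay the flat cardboard snack box on the divider, inside the box, on the tub's side of the handle. Keep everything upright, set each thing down without dropping it, and leave the mug, honey jar, pepper mill and beaker where they stand.

Things in the scene. Friction and masses are not known exactly. Their poses are not given: they have to be found in the camera images.
- lunchbox: Open steel lunch box, fixed; outside 238 (x) x 138 (y) x 72 mm high, inside 230 x 130, floor 4 thick. Origin: centre of underside, z up, x away from robot within 26 deg. Partition at x=-25, 4 thick, top z=56, makes the narrow bay (x -97 to -27, centre -62) and the wide bay (x -23 to 97, centre 37), y -65 to 65. End ledges |x| 97 to 115, full width, top z=56, carry the divider.
- pot: Small round lidded snack pot, terracotta-brown body with a steel lid, smooth cylinder 44 mm in diameter, 46 mm high. Starts on top of the tub. Origin: centre of its underside; z up.
- tub: White lidded plastic tub, plain upright sides, 76 (its x) x 54 (its y) x 46 mm high. Starts in the middle of the stack, on the snack box, under the pot. Origin: centre of its underside; z up.
- divider: Pale wooden plate 214 (its x) x 114 (y) x 4 mm, flat on the worktop. Handle: an upright fin across its middle, 10 mm thick along x, 70 long along y, top 38 mm above the plate's underside. Same either way round. Has 8 mm play each side in the lunch box; its underside then lies 56 mm above the box's underside. Origin: centre of the underside, z up.
- snackbox: Flat brown cardboard snack box with a paper band, rigid, 92 (its x) x 66 (its y) x 30 mm high, lying on the worktop as the foot of the stack. Origin: centre of its underside; z up. On the divider there is 102 mm from the fin to the plate's end (110 mm to the box's wall).
- mug: Loose white mug, radius 38, 85 mm high, handle at its +y; bystander. Origin: centre of its underside.
- honey: Loose amber glass jar with a steel cap, radius 30, 95 mm high; bystander. Origin: centre of its underside.
- mill: Loose dark wooden pepper mill, radius 25, 125 mm high; bystander. Origin: centre of its underside.
- beaker: Loose blue ceramic beaker, radius 36, 80 mm high; bystander. Origin: centre of its underside.
Mind the look-alikes: they are no part of the job. Leave any black or purple look-alike of the pot alone.

How it is judged:
On the way, in this order (a step that is already met when the one before it is completed fails the run):
1. the pot stands in the narrow bay and the tub in the wide bay, both on the floor of the lunch box (x of pot in the frame of lunchbox between -0.085 and -0.039 m and y of pot in the frame of lunchbox between -0.055 and 0.055 m and z of pot in the frame of lunchbox between -0.001 and 0.01 m and angle between each of pot, tub's own z axis and vertical below 0.12 rad and x of tub in the frame of lunchbox between -0.005 and 0.08 m and y of tub in the frame of lunchbox between -0.055 and 0.055 m and z of tub in the frame of lunchbox between -0.001 and 0.01 m), for 0.2 s.
2. the divider lies on the ledges, over the pot and the tub (all of step 1 and x of divider in the frame of lunchbox between -0.015 and 0.015 m and y of divider in the frame of lunchbox between -0.015 and 0.015 m and z of divider in the frame of lunchbox between 0.052 and 0.061 m and angle between divider's own z axis and vertical below 0.06 rad and angle between the x axis of divider and the x axis of lunchbox, either way round below 0.15 rad), for 0.2 s.
3. the snack box lies on the divider, on the tub's side of the handle (x of divider in the frame of lunchbox between -0.015 and 0.015 m and y of divider in the frame of lunchbox between -0.015 and 0.015 m and z of divider in the frame of lunchbox between 0.052 and 0.061 m and angle between divider's own z axis and vertical below 0.06 rad and angle between the x axis of divider and the x axis of lunchbox, either way round below 0.15 rad and x of snackbox in the frame of lunchbox between 0.025 and 0.085 m and y of snackbox in the frame of lunchbox between -0.045 and 0.045 m and z of snackbox in the frame of lunchbox between 0.056 and 0.066 m and angle between snackbox's own z axis and vertical below 0.08 rad), for 0.2 s.
At the end, for the whole second after the job is handed in: Pot and tub upright on the floor of their bays; divider level on the ledges, within 15 mm and 0.15 rad of the box's centre and direction; snack box flat on the divider inside the walls, its centre 25 to 85 mm from the box's centre on the tub's side; all released and at rest (all of step 1 and all of step 3 and linear speed of each of pot, tub, divider, snackbox below 0.02 m/s); the robot touches nothing.
It fails at once if the mug, honey jar, pepper mill or beaker is shifted by more than 30 mm or tipped (distance of any of mug, honey, mill, beaker from where it was at the start of the episode above 0.03 m or angle between any of mug, honey, mill, beaker's own z axis and vertical above 0.5 rad).
It fails at once if the pot, tub, divider or snack box is tipped over (angle between any of pot, tub, divider, snackbox's own z axis and vertical above 0.7 rad).
It fails at once if the pot, tub, divider or snack box is dropped (falls faster than 0.8 m/s out of the fingers) ((linear speed of pot above 0.8 m/s and contact force between pot and the fingers below 0.02 N) or (linear speed of tub above 0.8 m/s and contact force between tub and the fingers below 0.02 N) or (linear speed of divider above 0.8 m/s and contact force between divider and the fingers below 0.02 N) or (linear speed of snackbox above 0.8 m/s and contact force between snackbox and the fingers below 0.02 N)).
It also fails if it takes over 118 s, if anything falls off the work surface, if the arm or the gripper's body presses on something with over 40 N, if the wrist force passes 120 N, or if a joint passes its speed limit or range.

ROBOT

A 7-joint arm with a two-finger parallel gripper is mounted at the origin on the work surface. World frame = base frame: x ahead of the robot, y to its left, z up, the work surface at z = 0. Lengths are in m, angles in rad, forces in N, time in s.
With the tool pointing down it reaches from about 0.4 to 0.875 m from the base axis. Payload 6.5 kg.
Tool frame: the origin (TCP) lies at the very end of the fingers, on their centre line; the grasp point (between the pads) lies 19 mm behind it (ctrl.grip_point_offset is the distance from the TCP to the grasp point, in m); x points along the fingers, z is the direction in which the jaws open and shut, and the axes are right-handed (so a half turn about x gives the same grasp; the last joint's range is limited). The gripper opens to 88 mm and grips with 3 to 60 N. Pads are 18 mm wide; open, the fingers measure 123 mm over their backs; the gripper's body (75 mm by 187 mm) begins 45 mm behind the grasp point.
Start: joints at [-1.332, 0.536, -0.004, 1.538, 0.003, 1.067, -0.071], TCP at [0.195, 0.62, 0.239] pointing down, gripper open.
Joint ranges: [-2.7, 2.7], [-0.37, 2.16], [-1.27, 1.26], [0.24, 2.4], [-1.31, 4.45], [0.19, 1.91], [-2.76, 2.76]. Speed limits (rad/s): [2.39, 2.39, 3.14, 3.14, 3.14, 3.14, 3.14].

INTERFACE

Orientations are given as a unit quaternion [w, x, y, z].
In Python, from workcell import ctrl, eyes gives the robot as it stands.
- The arm moves only by the tool step_arm, never from a script. Its argument "series" is a list of rows, each an object with "twist": the turn, a rotation vector about the tool's x, y, z in degrees, a list of three; "delta_pos": the shift along the tool's x, y, z in mm, a list of three; "grip": the opening, from 0 (shut) to 1 (fully open). A call has exactly 10 rows; each row shifts and turns the pose as measured when the row begins, along the tool's axes as they then stand; what a row does not reach is not made up. A row lasts 1/10 s, in which the tool goes at most 50 mm and 8.59 degrees, less where a joint would pass 70% of its speed; a pose out of reach is approached as far as the arm can. A call is refused whole if a number of a shift passes 50 or a number of a turn 8.59, either way. A call with a gripper value outside its range is refused whole. The fingers move at their own pace and stop on an object; "newtons" is the grip in N (left out, the last holds). Time passes only in rows, so rows that do not move let the fingers close, or fill a call up. It gives the time, the measured TCP pose, the force and the opening at its end, in the units of the state.
- ctrl.observe(): the state, without advancing time (a new reading comes with each control period).
- eyes.snapshot(name): name is "scene" or "top" or "wrist"; returns the picture (400x640x3 uint8, red, green, blue); there is no depth.
- eyes.camera_model(name): a dict with "fx", "fy", "cx", "cy" (pixels), "dist_coeffs" ([k1, k2, p1, p2, k3] as OpenCV has them; the pictures are not rectified), "pose" (4x4, takes a point from camera to world coordinates). Camera axes: x right, y down, z forward; pixel columns grow to the right and rows downward; lengths in m; the calibration is good to about 2 mm. A picture is of the moment at which its call begins: read the wrist's pose just before it. camera_model takes no time and is no camera call; for the wrist camera it gives the pose at the moment of the call.
- ctrl.finish_job(): hands the job in, once; it reports no verdict.
The state is a dict: "time": time; "joints": joint angles; "joint_vel": joint speeds; "effort": joint torques, N m; "tcp_pos": TCP position; "orientation": TCP orientation; "force": force on the tool from outside, world axes, zero at the start; "ft_torque": the same for the moment, N m; "grip_width": opening from 0.0 (shut) to 1.0 (fully open).
Only numpy, scipy, OpenCV 4.12 (cv2) and the standard library are available. Lean on these libraries where they do the work, as an engineer would, in place of code of your own. Each camera call takes 0.05 s, during which the arm holds its last target.

## Working session

There is one attempt and no reset: what is moved stays moved. The work goes in short steps, Python scripts to look and compute and a tool call to move; the robot and the scene stay as the last step left them, time stands still between calls to the robot, and variables do not carry over. Pictures are saved under pics/ and viewed, and the job is handed in when it is done.

Besides the shell and the picture viewer there is one more tool, called after ">>>" by a JSON object that holds its "name" and its "arguments". step_arm: Moves the arm, as the interface text tells. Its arguments: {"type":"object","properties":{"series":{"type":"array","items":{"type":"object","properties":{"twist":{"type":"array","items":{"type":"number"}},"delta_pos":{"type":"array","items":{"type":"number"}},"grip":{"type":"number"}}}},"newtons":{"type":"number"}},"required":["series"]}

```bash
ls; mkdir -p pics; python3 - <<'E'
from workcell import ctrl, eyes
import cv2, numpy as np
print(ctrl.observe())
for n in ["scene","top","wrist"]:
    m=eyes.camera_model(n); print(n,m)
    cv2.imwrite(f"pics/{n}0.png",eyes.snapshot(n)[:,:,::-1])
E
```

```text
pics
{'time': 0.0, 'joints': array([-1.33219822,  0.53718715, -0.00443612,  1.53885576,  0.00260968,
        1.06728181, -0.07121856]), 'joint_vel': array([ 9.78257590e-04,  5.02534338e-05, -1.13793876e-04,  1.57300013e-03,
       -9.70395768e-04, -1.04058464e-03, -2.80659920e-04]), 'effort': array([-2.13659541e-04, -5.70983362e+01,  9.90356617e-01, -2.51607817e+01,
       -5.63532009e-02,  1.76009542e-02,  1.52659586e-04]), 'tcp_pos': array([0.19490317, 0.61945434, 0.23783227]), 'orientation': array([ 0.56963583, -0.41871456,  0.57055991,  0.41791689]), 'force': array([ 0.06323349, -0.01507444,  0.07806069]), 'ft_torque': array([ 0.00250097, -0.00857326, -0.00639523]), 'grip_width': 0.9992223924417607}
scene {'fx': 378.33545466698394, 'fy': 378.33545466698394, 'cx': 325.83095622050985, 'cy': 199.70996958229955, 'dist_coeffs': array([-0.08143597,  0.        ,  0.        ,  0.        ,  0.        ]), 'pose': array([[-0.15714695,  0.61212577, -0.77498831,  1.42117674],
       [ 0.98753824,  0.09060807, -0.12867947,  0.13558267],
       [-0.00854782, -0.78555218, -0.61873639,  0.7234152
[... 259 characters left out ...]
'pose': array([[-0.08790818, -0.97618461,  0.19833243,  0.31071924],
       [-0.99612696,  0.08650697, -0.01573586,  0.00981924],
       [-0.00179603, -0.19894759, -0.98000848,  1.44270014],
       [ 0.        ,  0.        ,  0.        ,  1.        ]])}
wrist {'fx': 296.83733320314775, 'fy': 296.83733320314775, 'cx': 323.2756169091193, 'cy': 198.9963918560035, 'dist_coeffs': array([0.01249239, 0.        , 0.        , 0.        , 0.        ]), 'pose': array([[ 0.29959953,  0.92076346,  0.24986953,  0.12953412],
       [ 0.95406279, -0.2885705 , -0.08056842,  0.6405787 ],
       [-0.00207949,  0.26252948, -0.96492173,  0.38374307],
       [ 0.        ,  0.        ,  0.        ,  1.        ]])}
```

View pics/scene0.png

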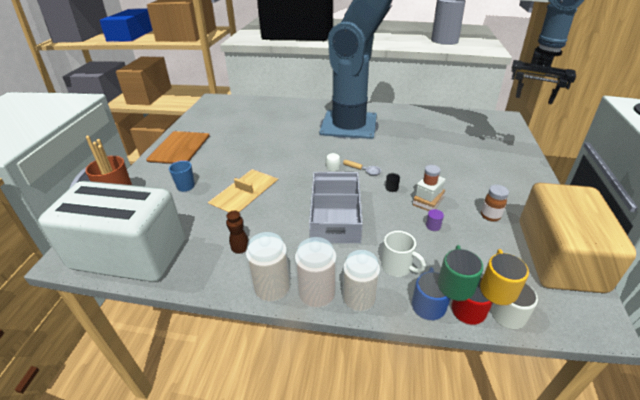

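View pics/top0.png

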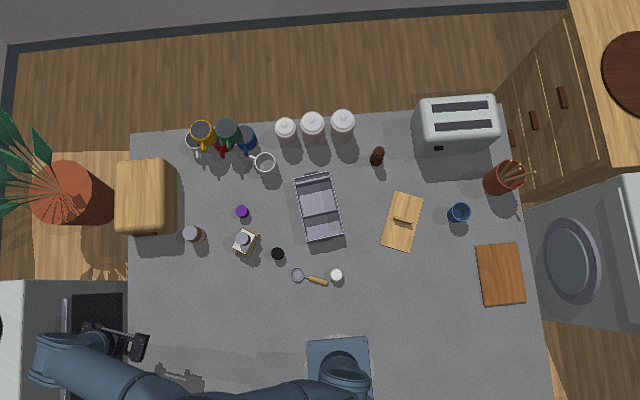

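View pics/wrist0.png

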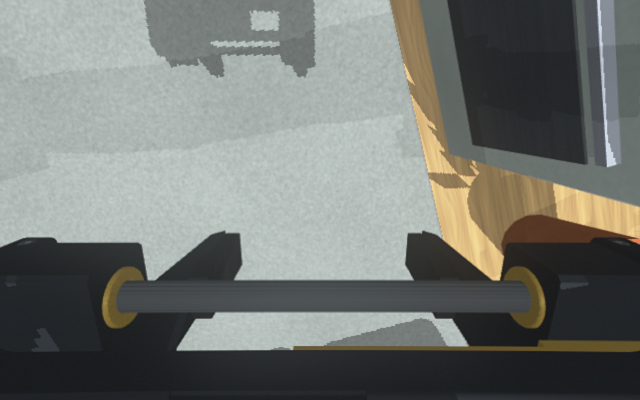

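The stack is at scene (430,187) and top (246,240). Things that could be taken for the pot: black one at scene (392,183) / top (278,254), purple one at scene (434,220) / top (242,211), honey jar at scene (495,203) / top (193,234). A white jar at scene (333,160) could pass for the tub. The terracotta pot with the steel lid, on the stack, fits the description. I'll check it in a crop.

```bash
python3 - <<'E'
import cv2, numpy as np
t=cv2.imread("pics/top0.png"); s=cv2.imread("pics/scene0.png")
a=cv2.resize(t[205:275,175:295],(720,420),interpolation=cv2.INTER_CUBIC)
b=cv2.resize(s[150:240,375:515],(700,450),interpolation=cv2.INTER_CUBIC)
cv2.imwrite("pics/c_t.png",a); cv2.imwrite("pics/c_s.png",b)
cv2.imwrite("pics/c_box.png",cv2.resize(t[160:260,280:430],(750,500),interpolation=cv2.INTER_CUBIC))
E
```

```text
(no output)
```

View pics/c_t.png

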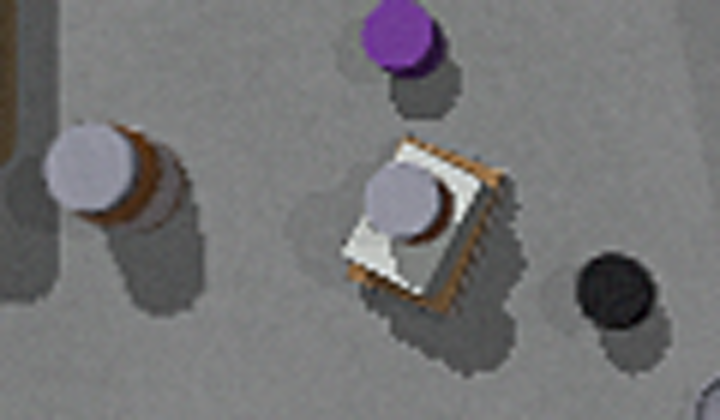

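View pics/c_s.png

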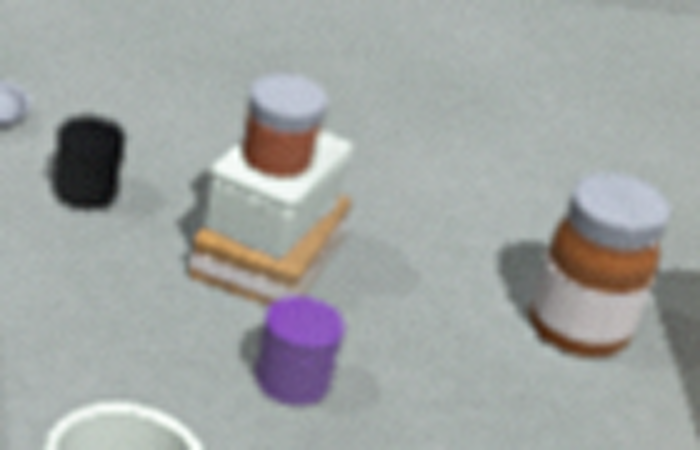

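View pics/c_box.png

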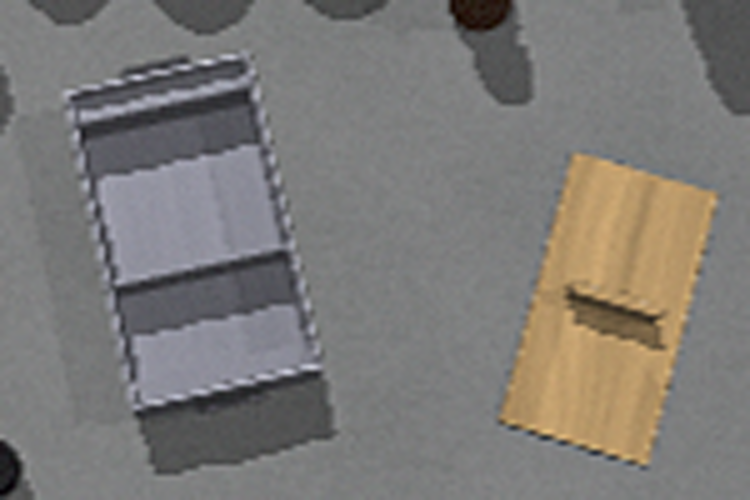

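The crops confirm it: terracotta pot with a steel lid on the white tub, on the brown snack box. The partition is nearer the robot, so the narrow bay is too. Now positions.

```bash
cat > h.py <<'E'
from workcell import ctrl, eyes
import cv2, numpy as np
from scipy.spatial.transform import Rotation as R
def cast(m,uv,z):
    uv=np.array(uv,float).reshape(-1,1,2)
    K=np.array([[m["fx"],0,m["cx"]],[0,m["fy"],m["cy"]],[0,0,1]])
    n=cv2.undistortPoints(uv,K,m["dist_coeffs"]).reshape(-1,2)
    P=m["pose"]; d=np.c_[n,np.ones(len(n))]@P[:3,:3].T; o=P[:3,3]
    return o+d*((z-o[2])/d[:,2])[:,None]
def proj(m,X):
    K=np.array([[m["fx"],0,m["cx"]],[0,m["fy"],m["cy"]],[0,0,1]])
    P=np.linalg.inv(m["pose"]); return cv2.projectPoints(np.array(X,float).reshape(-1,1,3),cv2.Rodrigues(P[:3,:3])[0],P[:3,3],K,m["dist_coeffs"])[0].reshape(-1,2)
def st():
    s=ctrl.observe(); q=s["orientation"]; return s, np.array(s["tcp_pos"]), R.from_quat([q[1],q[2],q[3],q[0]]).as_matrix()
E
python3 - <<'E'
from h import *
m=eyes.camera_model("top")
def c(p,k,o): return (np.array(p,float)+.5)/k-.5+np.array(o)
np.set_printoptions(precision=4,suppress=True)
def quad(name,p,k,o,z):
    X=cast(m,c(p,k,o),z); print(name,X[:,:2].tolist(),"mean",X.mean(0)[:2]); 
    for i in range(len(X)):
        d=X[(i+1)%len(X)]-X[i]; print("  len %.4f ang %.2f"%(np.linalg.norm(d),np.degrees(np.arctan2(d[1],d[0]))))
quad("pot",[(403,202)],6,(175,205),.122)
quad("tub",[(410,140),(482,178),(418,295),(345,250)],6,(175,205),.076)
quad("snack",[(503,180),(445,312),(350,272)],6,(175,205),.03)
quad("box",[(70,95),(248,57),(322,368),(140,408)],5,(280,160),.072)
quad("div",[(573,153),(718,192),(648,465),(500,420)],5,(280,160),.004)
for n,uv,z in [("purple",(400,38),.046),("black",(616,290),.046),("honey",(90,168),.095)]: print(n,cast(m,c(uv,6,(175,205)),z))
for n,uv,z in [("mug",(264,162),.085),("mill",(378,152),.125),("beaker",(459,210),.08),("can1",(285,125),.12)]: print(n,cast(m,uv,z))
s,p,M=st(); print(p,M)
print("wrist cam in tool:", M.T@(eyes.camera_model("wrist")["pose"][:3,3]-p), M.T@eyes.camera_model("wrist")["pose"][:3,:3])
E
```

```text
pot [[0.47711025299481924, 0.29272912359735315]] mean [0.4771 0.2927]
  len 0.0000 ang 0.00
tub [[0.5191996107697121, 0.2967670849572935], [0.4930241933296814, 0.2554307391997505], [0.4278488910145787, 0.2963566063162934], [0.4576843045716397, 0.337905059989237]] mean [0.4744 0.2966]
  len 0.0489 ang -122.34
  len 0.0770 ang 147.87
  len 0.0512 ang 54.32
  len 0.0740 ang -33.77
snack [[0.49683436955569854, 0.25100443454941146], [0.42023400739557976, 0.2902333502012878], [0.4491050524361335, 0.3464768771810539]] mean [0.4554 0.2959]
  len 0.0861 ang 152.88
  len 0.0632 ang 62.83
  len 0.1067 ang -63.44
box [[0.6841080815269037, 0.10535636518398131], [0.701163164426215, -0.026035379878157267], [0.4697199967056481, -0.057947233966889146], [0.4528504779759619, 0.0722979243190892]] mean [0.577  0.0234]
  len 0.1325 ang -82.60
  len 0.2336 ang -172.15
  len 0.1313 ang 97.38
  len 0.2336 ang 8.14
div [[0.6236653443259415, -0.2667329110076304], [0.5839301919257077, -0.3727143469811773], [0.38482182361552886, -0.29345544923557876], [0.42755118086182753, -0.18850166925270873]] mean [ 0.505  -0.2804]
  len 0.1132 ang -110.55
  len 0.2143 ang 158.29
  len 0.1133 ang 67.85
  len 0.2111 ang -21.75
purple [[0.5868 0.3063 0.046 ]]
black [[0.4233 0.1847 0.046 ]]
honey [[0.516  0.4808 0.095 ]]
mug [[0.7524 0.2075 0.085 ]]
mill [[ 0.7405 -0.2032  0.125 ]]
beaker [[ 0.5147 -0.4748  0.08  ]]
can1 [[0.8737 0.1192 0.12  ]]
[0.1949 0.6196 0.2381] [[-0.0003 -0.9539  0.3001]
 [-0.0013  0.3001  0.9539]
 [-1.     -0.0001 -0.0013]]
wrist cam in tool: [-0.1458  0.0687  0.0003] [[ 0.0005 -0.2624  0.965 ]
 [ 0.0005 -0.965  -0.2624]
 [ 1.      0.0006 -0.0004]]
```

>>> {"name": "step_arm", "arguments": {"series": [{"twist": [-8.5,0,0],"delta_pos": [0,0,0],"grip": 1},{"twist": [-8.5,0,0],"delta_pos": [0,0,0],"grip": 1},{"twist": [-8.5,0,0],"delta_pos": [0,0,0],"grip": 1},{"twist": [0,0,0],"delta_pos": [0,-33,-50],"grip": 1},{"twist": [0,0,0],"delta_pos": [0,-33,-50],"grip": 1},{"twist": [0,0,0],"delta_pos": [0,-33,-50],"grip": 1},{"twist": [0,0,0],"delta_pos": [0,-33,-50],"grip": 1},{"twist": [0,0,0],"delta_pos": [0,-33,-50],"grip": 1},{"twist": [0,0,0],"delta_pos": [0,-33,-50],"grip": 1},{"twist": [0,0,0],"delta_pos": [0,-33,-50],"grip": 1}], "newtons": 20}}

```text
time: 1.15
tcp_pos: [0.4308, 0.3582, 0.2345]
orientation: [0.454, -0.539, 0.458, 0.542]
force: [0.6, 0.6, 1.0]
grip_width: 0.999
```

```bash
cat >> h.py <<'E'
def to(target,jaw):
    s,p,M=st(); a=np.radians(jaw)
    z=np.array([np.cos(a),np.sin(a),0]); y=np.array([-z[1],z[0],0]); D=np.c_[[0,0,-1.],y,z]
    if (M[:,2]@z)<0: D[:,1:]*=-1
    rv=np.degrees(R.from_matrix(M.T@D).as_rotvec())
    dw=np.array(target)-p
    print("t %.2f tcp %s jaw %.2f grip %.3f F %s"%(s["time"],np.round(p,4),np.degrees(np.arctan2(M[1,2],M[0,2])),s["grip_width"],np.round(s["force"],1)))
    print("twist",np.round(rv,2),"dpos mm now-axes",np.round(1e3*M.T@dw,1)," after-turn-axes",np.round(1e3*D.T@dw,1),"tool x world",np.round(M[:,0],4),"j7 %.2f"%s["joints"][6])
def snap(n,f,crop=None,k=1):
    m=eyes.camera_model(n); im=eyes.snapshot(n); cv2.imwrite("pics/"+f,im[:,:,::-1]); return m,im
np.set_printoptions(precision=4,suppress=True)
E
python3 - <<'E'
from h import *
to((.476,.295,.24),98)
E
```

```text
t 1.15 tcp [0.4308 0.3582 0.2345] jaw 99.74 grip 0.999 F [0.6 0.6 1. ]
twist [ 1.74 -0.04 -0.36] dpos mm now-axes [ -5.7 -33.8 -69.9]  after-turn-axes [ -5.5 -36.  -68.9] tool x world [-0.0061 -0.0016 -1.    ] j7 0.96
```

>>> {"name": "step_arm", "arguments": {"series": [{"twist": [1.7,0,-0.3],"delta_pos": [-3,-9,-18],"grip": 1},{"twist": [0,0,0],"delta_pos": [-2,-9,-18],"grip": 1},{"twist": [0,0,0],"delta_pos": [0,-9,-18],"grip": 1},{"twist": [0,0,0],"delta_pos": [0,-9,-15],"grip": 1},{"twist": [0,0,0],"delta_pos": [0,-2,-3],"grip": 1},{"twist": [0,0,0],"delta_pos": [0,0,0],"grip": 1},{"twist": [0,0,0],"delta_pos": [0,0,0],"grip": 1},{"twist": [0,0,0],"delta_pos": [0,0,0],"grip": 1},{"twist": [0,0,0],"delta_pos": [0,0,0],"grip": 1},{"twist": [0,0,0],"delta_pos": [0,0,0],"grip": 1}]}}

```text
time: 2.15
tcp_pos: [0.4811, 0.287, 0.239]
orientation: [-0.465, 0.532, -0.467, -0.532]
force: [0.3, -0.0, -0.2]
grip_width: 0.998
```

```bash
python3 - <<'E'
from h import *
to((.476,.295,.24),98)
m,im=snap("wrist","w1.png")
E
```

```text
t 2.15 tcp [0.4811 0.287  0.239 ] jaw 97.48 grip 0.998 F [ 0.3 -0.  -0.2]
twist [-0.52 -0.12 -0.13] dpos mm now-axes [-1.   4.1  8.6]  after-turn-axes [-1.   4.   8.6] tool x world [-0.002  -0.0025 -1.    ] j7 1.08
```

View pics/w1.png

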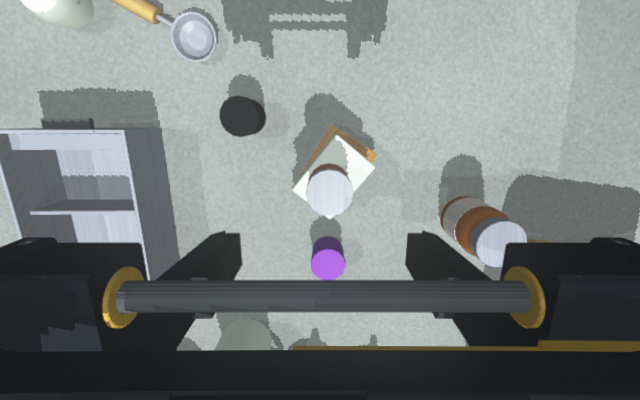

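```bash
python3 - <<'E'
from h import *
im=cv2.imread("pics/w1.png"); cv2.imwrite("pics/w1c.png",cv2.resize(im[110:230,270:390],(720,720),interpolation=cv2.INTER_CUBIC)[:600])
m=eyes.camera_model("wrist")
g=cv2.cvtColor(im,cv2.COLOR_BGR2GRAY)
c=cv2.HoughCircles(cv2.medianBlur(g,3)[140:230,280:390],cv2.HOUGH_GRADIENT,1.0,40,param1=80,param2=12,minRadius=18,maxRadius=30)
print(c+np.array([280,140,0]) if c is not None else None)
for x,y,r in (c[0]+np.array([280,140,0])): print(cast(m,[(x,y),(x+r,y)],.122))
E
```

```text
[[[329.5 191.5  23.8]]]
[[0.476  0.2926 0.122 ]
 [0.4731 0.3141 0.122 ]]
```

View pics/w1c.png

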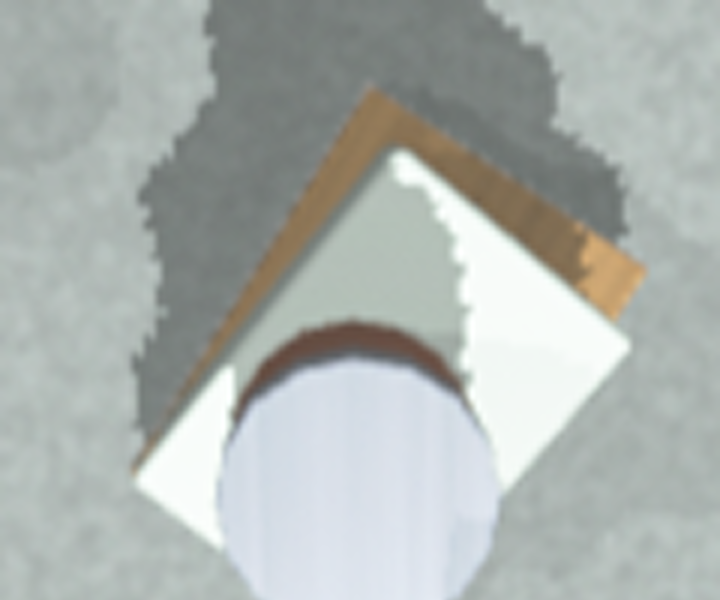

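>>> {"name": "step_arm", "arguments": {"series": [{"twist": [0,0,0],"delta_pos": [0,4,6],"grip": 1},{"twist": [0,0,0],"delta_pos": [20,0,0],"grip": 1},{"twist": [0,0,0],"delta_pos": [20,0,0],"grip": 1},{"twist": [0,0,0],"delta_pos": [20,0,0],"grip": 1},{"twist": [0,0,0],"delta_pos": [15,0,0],"grip": 1},{"twist": [0,0,0],"delta_pos": [10,0,0],"grip": 1},{"twist": [0,0,0],"delta_pos": [5,0,0],"grip": 1},{"twist": [0,0,0],"delta_pos": [0,0,0],"grip": 1},{"twist": [0,0,0],"delta_pos": [0,0,0],"grip": 1},{"twist": [0,0,0],"delta_pos": [0,0,0],"grip": 1}]}}

```text
time: 3.2
tcp_pos: [0.4747, 0.298, 0.1482]
orientation: [0.466, -0.532, 0.465, 0.533]
force: [1.1, -0.4, 0.5]
grip_width: 0.996
```

```bash
python3 - <<'E'
from h import *
to((.476,.2927,.095),98)
E
```

```text
t 3.20 tcp [0.4747 0.298  0.1482] jaw 97.66 grip 0.996 F [ 1.1 -0.4  0.5]
twist [-0.34  0.13  0.07] dpos mm now-axes [53.2 -0.5 -5.6]  after-turn-axes [53.2 -0.5 -5.5] tool x world [ 0.0009  0.0023 -1.    ] j7 1.06
```

>>> {"name": "step_arm", "arguments": {"series": [{"twist": [0,0,0],"delta_pos": [0,0,-5],"grip": 1},{"twist": [0,0,0],"delta_pos": [0,0,0],"grip": 1},{"twist": [0,0,0],"delta_pos": [15,0,0],"grip": 1},{"twist": [0,0,0],"delta_pos": [15,0,0],"grip": 1},{"twist": [0,0,0],"delta_pos": [12,0,0],"grip": 1},{"twist": [0,0,0],"delta_pos": [8,0,0],"grip": 1},{"twist": [0,0,0],"delta_pos": [0,0,0],"grip": 1},{"twist": [0,0,0],"delta_pos": [0,0,0],"grip": 1},{"twist": [0,0,0],"delta_pos": [0,0,0],"grip": 1},{"twist": [0,0,0],"delta_pos": [0,0,0],"grip": 1}]}}

```text
time: 4.2
tcp_pos: [0.4786, 0.2936, 0.1001]
orientation: [-0.469, 0.532, -0.463, -0.531]
force: [0.7, -0.7, 0.4]
grip_width: 1.003
```

```bash
python3 - <<'E'
from h import *
to((.476,.2927,.095),98)
to((.476,.2927,.095),98)
E
```

```text
t 4.20 tcp [0.4786 0.2936 0.1001] jaw 97.57 grip 1.003 F [ 0.7 -0.7  0.4]
twist [-0.43  0.3   0.45] dpos mm now-axes [ 5.1  2.8 -0.6]  after-turn-axes [ 5.1  2.7 -0.6] tool x world [ 0.0071  0.0063 -1.    ] j7 1.07
t 4.20 tcp [0.4786 0.2936 0.1001] jaw 97.57 grip 1.003 F [ 0.7 -0.7  0.4]
twist [-0.43  0.3   0.45] dpos mm now-axes [ 5.1  2.8 -0.6]  after-turn-axes [ 5.1  2.7 -0.6] tool x world [ 0.0071  0.0063 -1.    ] j7 1.07
```

>>> {"name": "step_arm", "arguments": {"series": [{"twist": [0,0.3,0.4],"delta_pos": [5,2,0],"grip": 1},{"twist": [0,0,0],"delta_pos": [0,0,0],"grip": 1},{"twist": [0,0,0],"delta_pos": [0,0,0],"grip": 0.3},{"twist": [0,0,0],"delta_pos": [0,0,0],"grip": 0.3},{"twist": [0,0,0],"delta_pos": [0,0,0],"grip": 0.3},{"twist": [0,0,0],"delta_pos": [0,0,0],"grip": 0.3},{"twist": [0,0,0],"delta_pos": [0,0,0],"grip": 0.3},{"twist": [0,0,0],"delta_pos": [0,0,0],"grip": 0.3},{"twist": [0,0,0],"delta_pos": [0,0,0],"grip": 0.3},{"twist": [0,0,0],"delta_pos": [0,0,0],"grip": 0.3}], "newtons": 20}}

```text
time: 5.2
tcp_pos: [0.4771, 0.2937, 0.0957]
orientation: [-0.466, 0.532, -0.465, -0.532]
force: [-0.1, -1.0, 0.4]
grip_width: 0.492
```

```bash
python3 - <<'E'
from h import *
to((.476,.2927,.095),98)
E
```

```text
t 5.20 tcp [0.4771 0.2937 0.0957] jaw 97.57 grip 0.492 F [-0.1 -1.   0.4]
twist [-0.43  0.02  0.1 ] dpos mm now-axes [ 0.6  1.2 -0.9]  after-turn-axes [ 0.7  1.2 -0.8] tool x world [ 0.0017  0.0006 -1.    ] j7 1.07
```

>>> {"name": "step_arm", "arguments": {"series": [{"twist": [0,0,0],"delta_pos": [-15,0,0],"grip": 0.3},{"twist": [0,0,0],"delta_pos": [-25,0,0],"grip": 0.3},{"twist": [0,0,0],"delta_pos": [-30,0,0],"grip": 0.3},{"twist": [0,0,0],"delta_pos": [-25,0,-15],"grip": 0.3},{"twist": [0,0,0],"delta_pos": [-10,0,-30],"grip": 0.3},{"twist": [0,0,0],"delta_pos": [0,0,-40],"grip": 0.3},{"twist": [0,0,0],"delta_pos": [0,0,-40],"grip": 0.3},{"twist": [0,0,0],"delta_pos": [0,0,-40],"grip": 0.3},{"twist": [0,0,0],"delta_pos": [0,0,-30],"grip": 0.3},{"twist": [0,0,0],"delta_pos": [0,0,-15],"grip": 0.3}]}}

```text
time: 6.2
tcp_pos: [0.5062, 0.0824, 0.2144]
orientation: [-0.467, 0.535, -0.46, -0.533]
force: [0.2, -0.6, -0.7]
grip_width: 0.496
```

```bash
python3 - <<'E'
from h import *
to((.5156,.0148,.20),98)
snap("wrist","w2.png");snap("top","t2.png")
E
```

```text
t 6.20 tcp [0.5062 0.0824 0.2144] jaw 98.00 grip 0.496 F [ 0.2 -0.6 -0.7]
twist [-0.01  0.25  0.54] dpos mm now-axes [ 14.1   0.2 -68.3]  after-turn-axes [ 14.4   0.1 -68.3] tool x world [ 0.0088  0.0056 -0.9999] j7 1.49
```

View pics/w2.png

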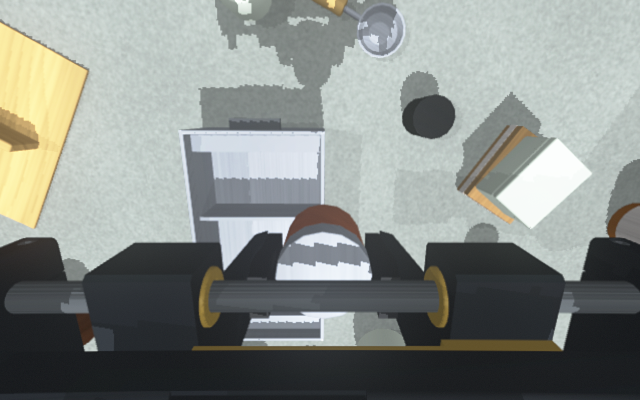

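View pics/t2.png

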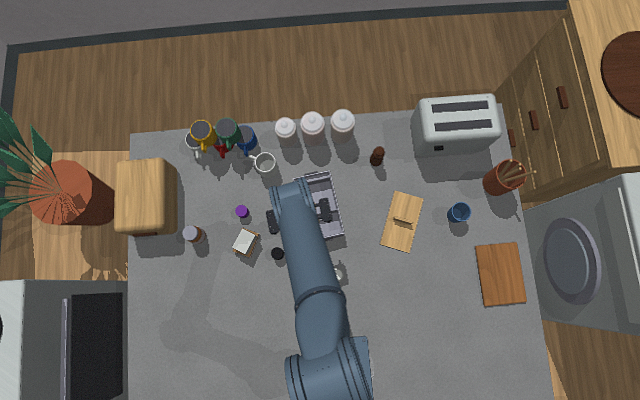

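Wrist view: pot held upright; near rim corners of the box about (181,131) and (323,130). Partition about row 210. Tub is clear with its top corners about (556,138), (591,174), (530,229), (497,178).

```bash
python3 - <<'E'
from h import *
im=cv2.imread("pics/w2.png"); cv2.imwrite("pics/w2c.png",cv2.resize(im[115:225,170:340],(765,495),interpolation=cv2.INTER_CUBIC))
cv2.imwrite("pics/w2d.png",cv2.resize(im[85:240,450:605],(600,600),interpolation=cv2.INTER_CUBIC))
m=eyes.camera_model("wrist")
print(cast(m,[(181,131),(323,130)],.072))
E
```

```text
[[ 0.4699 -0.0562  0.072 ]
 [ 0.4503  0.0759  0.072 ]]
```

View pics/w2c.png

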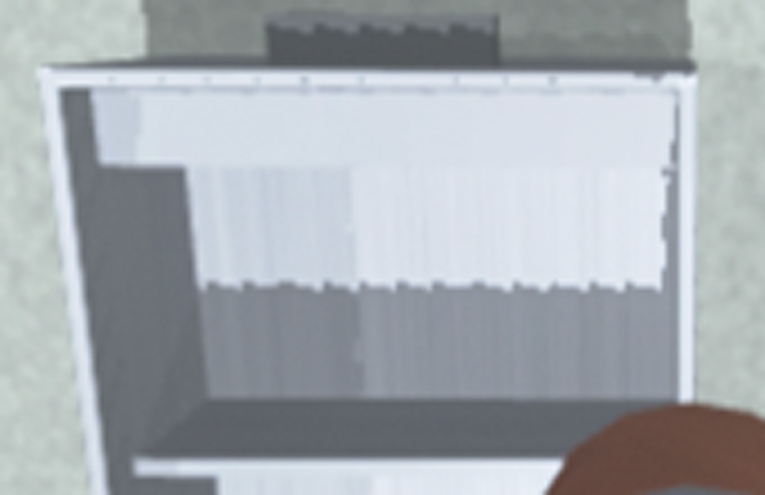

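View pics/w2d.png

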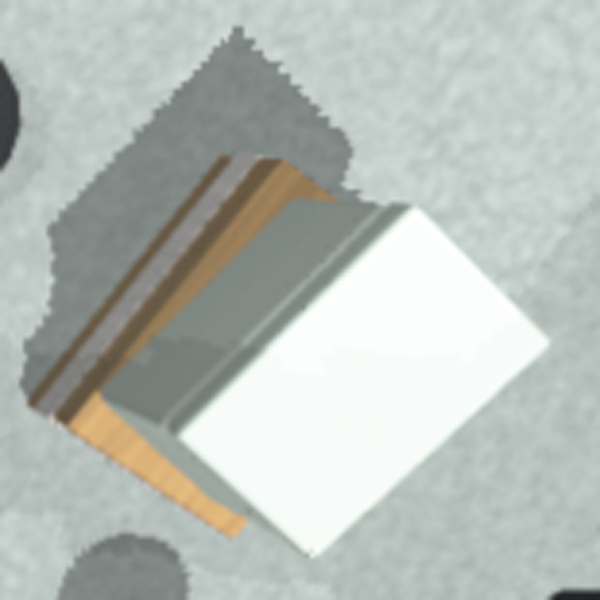

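```bash
python3 - <<'E'
from h import *
m=eyes.camera_model("wrist")
A=cast(m,[(178.5,129.7),(323.7,129.2)],.072); d=A[1]-A[0]
ang=np.degrees(np.arctan2(d[1],d[0]))-90; print(A[:,:2],np.linalg.norm(d),ang)
a=np.radians(ang); c=A.mean(0)[:2]+.119*np.array([np.cos(a),np.sin(a)]); print("box centre",c)
P=[(412,205),(550,343),(315,557),(178,437)]
uv=(np.array(P)+.5)/3.871-.5+[450,85]
T=cast(m,uv,.076); print(T[:,:2],"tub",T.mean(0)); 
for i in range(4):
    d=T[(i+1)%4]-T[i]; print(np.linalg.norm(d),np.degrees(np.arctan2(d[1],d[0])))
S=[(275,158),(70,420),(240,530)]
S=cast(m,(np.array(S)+.5)/3.871-.5+[450,85],.03); print(S[:,:2],"snack far pair mean")
for i in range(2):
    d=S[(i+1)]-S[i]; print(np.linalg.norm(d),np.degrees(np.arctan2(d[1],d[0])))
E
```

```text
[[ 0.469  -0.0586]
 [ 0.4495  0.0765]] 0.13641753350973637 8.207154867871822
box centre [0.577  0.0259]
[[0.4274 0.2923]
 [0.4552 0.3377]
 [0.5181 0.299 ]
 [0.4913 0.254 ]] tub [0.473  0.2957 0.076 ]
0.053226243406259414 58.49783336222527
0.07380780906259767 -31.605892778617385
0.052380586124249354 -120.76732156153574
0.07448291997045804 149.0488894166322
[[0.4186 0.286 ]
 [0.4994 0.2503]
 [0.5259 0.3104]] snack far pair mean
0.08833669620303053 -23.873793286422377
0.06573030886862584 66.20900321364289
```

>>> {"name": "step_arm", "arguments": {"series": [{"twist": [0,0.2,0.5],"delta_pos": [0,0,-20],"grip": 0.3},{"twist": [0,0,0],"delta_pos": [10,0,-20],"grip": 0.3},{"twist": [0,0,0],"delta_pos": [15,0,-15],"grip": 0.3},{"twist": [0,0,0],"delta_pos": [20,0,-10],"grip": 0.3},{"twist": [0,0,0],"delta_pos": [20,0,-2],"grip": 0.3},{"twist": [0,0,0],"delta_pos": [15,0,0],"grip": 0.3},{"twist": [0,0,0],"delta_pos": [5,0,0],"grip": 0.3},{"twist": [0,0,0],"delta_pos": [0,0,0],"grip": 0.3},{"twist": [0,0,0],"delta_pos": [0,0,0],"grip": 0.3},{"twist": [0,0,0],"delta_pos": [0,0,0],"grip": 0.3}]}}

```text
time: 7.3
tcp_pos: [0.519, 0.0283, 0.1333]
orientation: [-0.465, 0.537, -0.456, -0.536]
force: [0.6, -0.2, -2.1]
grip_width: 0.494
```

```bash
python3 - <<'E'
from h import *
to((.5156,.0158,.0235),98.2)
E
```

```text
t 7.30 tcp [0.519  0.0283 0.1333] jaw 98.71 grip 0.494 F [ 0.6 -0.2 -2.1]
twist [0.5  0.46 0.56] dpos mm now-axes [109.7   6.4 -12.8]  after-turn-axes [109.8   5.2 -11.9] tool x world [ 0.0085  0.0094 -0.9999] j7 1.64
```

>>> {"name": "step_arm", "arguments": {"series": [{"twist": [0.5,0.5,0.5],"delta_pos": [10,4,-10],"grip": 0.3},{"twist": [0,0,0],"delta_pos": [15,1,-2],"grip": 0.3},{"twist": [0,0,0],"delta_pos": [20,0,0],"grip": 0.3},{"twist": [0,0,0],"delta_pos": [15,0,0],"grip": 0.3},{"twist": [0,0,0],"delta_pos": [10,0,0],"grip": 0.3},{"twist": [0,0,0],"delta_pos": [5,0,0],"grip": 0.3},{"twist": [0,0,0],"delta_pos": [0,0,0],"grip": 0.3},{"twist": [0,0,0],"delta_pos": [0,0,0],"grip": 0.3},{"twist": [0,0,0],"delta_pos": [0,0,0],"grip": 0.3},{"twist": [0,0,0],"delta_pos": [0,0,0],"grip": 0.3}]}}

```text
time: 8.3
tcp_pos: [0.5188, 0.0118, 0.0577]
orientation: [-0.465, 0.536, -0.463, -0.531]
force: [0.5, 0.7, -1.6]
grip_width: 0.496
```

```bash
python3 - <<'E'
from h import *
to((.5156,.0158,.0235),98.2)
E
```

```text
t 8.30 tcp [0.5188 0.0118 0.0577] jaw 97.99 grip 0.496 F [ 0.5  0.7 -1.6]
twist [-0.21 -0.27  0.38] dpos mm now-axes [34.1  2.8  4.6]  after-turn-axes [34.2  2.6  4.4] tool x world [ 0.0072 -0.0037 -1.    ] j7 1.66
```

>>> {"name": "step_arm", "arguments": {"series": [{"twist": [0,0,0.3],"delta_pos": [6,2,4],"grip": 0.3},{"twist": [0,0,0],"delta_pos": [8,0,0],"grip": 0.3},{"twist": [0,0,0],"delta_pos": [8,0,0],"grip": 0.3},{"twist": [0,0,0],"delta_pos": [5,0,0],"grip": 0.3},{"twist": [0,0,0],"delta_pos": [3,0,0],"grip": 0.3},{"twist": [0,0,0],"delta_pos": [1,0,0],"grip": 0.3},{"twist": [0,0,0],"delta_pos": [0,0,0],"grip": 0.3},{"twist": [0,0,0],"delta_pos": [0,0,0],"grip": 0.3},{"twist": [0,0,0],"delta_pos": [0,0,0],"grip": 0.3},{"twist": [0,0,0],"delta_pos": [0,0,0],"grip": 0.3}]}}

```text
time: 9.3
tcp_pos: [0.5167, 0.0159, 0.0244]
orientation: [-0.463, 0.535, -0.464, -0.532]
force: [-0.9, -0.1, -0.6]
grip_width: 0.499
```

```bash
python3 - <<'E'
from h import *
to((.5156,.0158,.0235),98.2)
E
```

```text
t 9.30 tcp [0.5167 0.0159 0.0244] jaw 98.00 grip 0.499 F [-0.9 -0.1 -0.6]
twist [-0.2  -0.27  0.12] dpos mm now-axes [0.9 1.1 0.1]  after-turn-axes [0.9 1.1 0.1] tool x world [ 0.0027 -0.0043 -1.    ] j7 1.65
```

>>> {"name": "step_arm", "arguments": {"series": [{"twist": [0,0,0],"delta_pos": [1,0,0],"grip": 0.3},{"twist": [0,0,0],"delta_pos": [1,0,0],"grip": 0.3},{"twist": [0,0,0],"delta_pos": [0,0,0],"grip": 0.3},{"twist": [0,0,0],"delta_pos": [0,0,0],"grip": 0.3},{"twist": [0,0,0],"delta_pos": [0,0,0],"grip": 0.3},{"twist": [0,0,0],"delta_pos": [0,0,0],"grip": 0.3},{"twist": [0,0,0],"delta_pos": [0,0,0],"grip": 0.3},{"twist": [0,0,0],"delta_pos": [0,0,0],"grip": 0.3},{"twist": [0,0,0],"delta_pos": [0,0,0],"grip": 0.3},{"twist": [0,0,0],"delta_pos": [0,0,0],"grip": 0.3}]}}

```text
time: 10.3
tcp_pos: [0.5173, 0.0159, 0.0237]
orientation: [-0.464, 0.536, -0.464, -0.532]
force: [0.1, 0.5, -0.6]
grip_width: 0.493
```

>>> {"name": "step_arm", "arguments": {"series": [{"twist": [0,0,0],"delta_pos": [1,0,0],"grip": 0.3},{"twist": [0,0,0],"delta_pos": [0,0,0],"grip": 0.55},{"twist": [0,0,0],"delta_pos": [0,0,0],"grip": 0.7},{"twist": [0,0,0],"delta_pos": [0,0,0],"grip": 0.7},{"twist": [0,0,0],"delta_pos": [0,0,0],"grip": 0.7},{"twist": [0,0,0],"delta_pos": [-10,0,0],"grip": 0.7},{"twist": [0,0,0],"delta_pos": [-20,0,0],"grip": 0.7},{"twist": [0,0,0],"delta_pos": [-40,0,0],"grip": 0.7},{"twist": [0,0,0],"delta_pos": [-40,0,0],"grip": 0.8},{"twist": [0,0,0],"delta_pos": [-40,0,0],"grip": 0.8}]}}

```text
time: 11.3
tcp_pos: [0.513, 0.0161, 0.1756]
orientation: [0.461, -0.533, 0.467, 0.534]
force: [0.8, -0.2, 0.2]
grip_width: 0.801
```

```bash
python3 - <<'E'
from h import *
to((.4735,.296,.17),58.7)
E
```

```text
t 11.30 tcp [0.513  0.0161 0.1756] jaw 97.99 grip 0.801 F [ 0.8 -0.2  0.2]
twist [39.29 -0.38 -0.33] dpos mm now-axes [  4.5   0.2 282.7]  after-turn-axes [  5.6 179.2 218.6] tool x world [-0.0068 -0.0052 -1.    ] j7 1.63
```

>>> {"name": "step_arm", "arguments": {"series": [{"twist": [0,0,0],"delta_pos": [0,0,25],"grip": 0.8},{"twist": [0,0,0],"delta_pos": [0,0,45],"grip": 0.8},{"twist": [0,0,0],"delta_pos": [0,0,45],"grip": 0.8},{"twist": [0,0,0],"delta_pos": [0,0,45],"grip": 0.8},{"twist": [0,0,0],"delta_pos": [0,0,45],"grip": 0.9},{"twist": [8,0,0],"delta_pos": [0,0,45],"grip": 0.9},{"twist": [8,0,0],"delta_pos": [0,0,20],"grip": 0.9},{"twist": [8,0,0],"delta_pos": [0,0,0],"grip": 0.9},{"twist": [8,0,0],"delta_pos": [0,0,0],"grip": 0.9},{"twist": [5,0,0],"delta_pos": [0,0,0],"grip": 0.9}]}}

```text
time: 12.3
tcp_pos: [0.4818, 0.2951, 0.189]
orientation: [0.618, -0.352, 0.61, 0.349]
force: [-0.2, 0.1, 0.1]
grip_width: 0.899
```

```bash
python3 - <<'E'
from h import *
to((.4735,.296,.17),58.7)
E
```

```text
t 12.30 tcp [0.4818 0.2951 0.189 ] jaw 59.40 grip 0.899 F [-0.2  0.1  0.1]
twist [0.7  0.41 0.54] dpos mm now-axes [18.9  7.8 -3.6]  after-turn-axes [19.   7.6 -3.6] tool x world [ 0.0118  0.0012 -0.9999] j7 0.49
```

>>> {"name": "step_arm", "arguments": {"series": [{"twist": [0.6,0.4,0.5],"delta_pos": [0,7,-3],"grip": 0.9},{"twist": [0,0,0],"delta_pos": [0,0,0],"grip": 0.9},{"twist": [0,0,0],"delta_pos": [0,0,0],"grip": 0.9},{"twist": [0,0,0],"delta_pos": [0,0,0],"grip": 0.9},{"twist": [0,0,0],"delta_pos": [0,0,0],"grip": 0.9},{"twist": [0,0,0],"delta_pos": [0,0,0],"grip": 0.9},{"twist": [0,0,0],"delta_pos": [0,0,0],"grip": 0.9},{"twist": [0,0,0],"delta_pos": [0,0,0],"grip": 0.9},{"twist": [0,0,0],"delta_pos": [0,0,0],"grip": 0.9},{"twist": [0,0,0],"delta_pos": [0,0,0],"grip": 0.9}]}}

```text
time: 13.3
tcp_pos: [0.4735, 0.2954, 0.1903]
orientation: [0.615, -0.349, 0.615, 0.349]
force: [-1.2, 0.6, -0.8]
grip_width: 0.899
```

```bash
python3 - <<'E'
from h import *
to((.4735,.296,.17),58.7)
m,im=snap("wrist","w3.png")
np.save("w3.npy",m["pose"])
m,im=snap("scene","s3.png")
cv2.imwrite("pics/s3c.png",cv2.resize(im[140:270,270:470,::-1],(800,520),interpolation=cv2.INTER_CUBIC))
E
```

```text
t 13.30 tcp [0.4735 0.2954 0.1903] jaw 59.06 grip 0.899 F [-1.2  0.6 -0.8]
twist [ 0.36 -0.    0.  ] dpos mm now-axes [20.3  0.3  0.5]  after-turn-axes [20.3  0.3  0.5] tool x world [-0. -0. -1.] j7 0.48
```

View pics/w3.png

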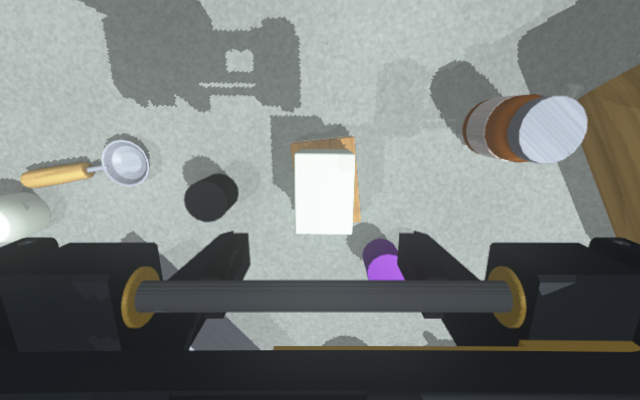

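View pics/s3c.png

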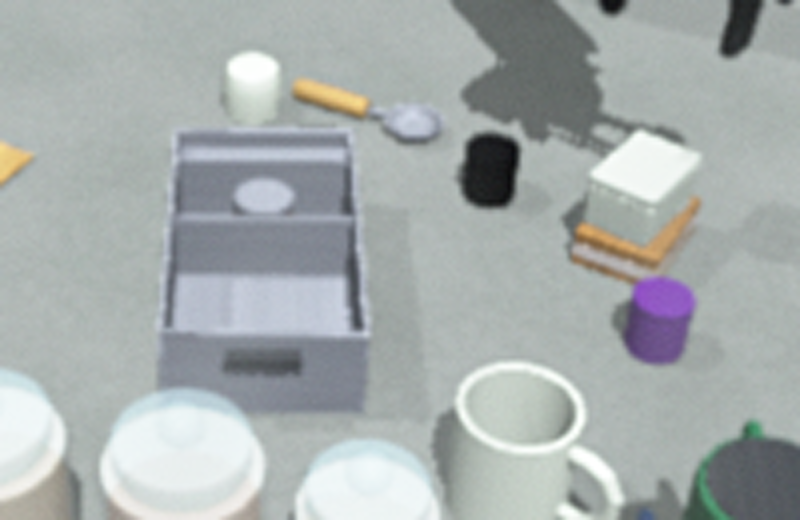

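Scene crop: pot upright in the narrow bay. Wrist: tub top spans columns 295–354 and rows 152–234, square to the jaws. The purple pot at (385,262) lies clear of the finger's path, to be checked.

```bash
python3 - <<'E'
from h import *
m=eyes.camera_model("wrist")
c=cast(m,[(294.5,152.5),(354.5,152.5),(353.5,234.5),(295.5,234.5)],.076); print(c[:,:2],c.mean(0)); print(np.linalg.norm(c[1]-c[0]),np.linalg.norm(c[2]-c[1]),np.degrees(np.arctan2(*(c[1]-c[0])[1::-1])))
t=c.mean(0)
to((t[0],t[1],.05),59)
# purple pot in tool frame
s,p,M=st(); print(M.T@(np.array([.5868,.3063,.046])-p), M.T@(np.array([.4233,.1847,.046])-p))
E
```

```text
[[0.4263 0.2943]
 [0.4531 0.3391]
 [0.5194 0.3008]
 [0.4914 0.2541]] [0.4726 0.2971 0.076 ]
0.05224283033625833 0.07649068754360991 59.09446291135329
t 13.40 tcp [0.4735 0.2955 0.1903] jaw 59.06 grip 0.902 F [ 0.8 -0.8 -0.5]
twist [ 0.06 -0.01 -0.  ] dpos mm now-axes [140.3   1.6   0.9]  after-turn-axes [140.3   1.6   0.9] tool x world [-0.0001 -0.     -1.    ] j7 0.48
[ 0.1443 -0.0917  0.0676] [ 0.1443 -0.0139 -0.1208]
```

>>> {"name": "step_arm", "arguments": {"series": [{"twist": [0,0,0],"delta_pos": [15,1,1],"grip": 1},{"twist": [0,0,0],"delta_pos": [25,0,0],"grip": 1},{"twist": [0,0,0],"delta_pos": [30,0,0],"grip": 1},{"twist": [0,0,0],"delta_pos": [25,0,0],"grip": 1},{"twist": [0,0,0],"delta_pos": [20,0,0],"grip": 1},{"twist": [0,0,0],"delta_pos": [8,0,0],"grip": 1},{"twist": [0,0,0],"delta_pos": [2,0,0],"grip": 1},{"twist": [0,0,0],"delta_pos": [0,0,0],"grip": 1},{"twist": [0,0,0],"delta_pos": [0,0,0],"grip": 1},{"twist": [0,0,0],"delta_pos": [0,0,0],"grip": 1}]}}

```text
time: 14.4
tcp_pos: [0.4764, 0.2995, 0.0648]
orientation: [0.618, -0.348, 0.612, 0.349]
force: [0.1, 0.3, -0.3]
grip_width: 1.002
```

```bash
python3 - <<'E'
from h import *
to((.4728,.2967,.05),59)
E
```

```text
t 14.40 tcp [0.4764 0.2995 0.0648] jaw 59.09 grip 1.002 F [ 0.1  0.3 -0.3]
twist [0.09 0.43 0.17] dpos mm now-axes [14.7  1.7 -4.3]  after-turn-axes [14.8  1.6 -4.2] tool x world [ 0.0063  0.0049 -1.    ] j7 0.51
```

>>> {"name": "step_arm", "arguments": {"series": [{"twist": [0,0.3,0.1],"delta_pos": [7,1,-3],"grip": 1},{"twist": [0,0,0],"delta_pos": [7,0,0],"grip": 1},{"twist": [0,0,0],"delta_pos": [0,0,0],"grip": 1},{"twist": [0,0,0],"delta_pos": [0,0,0],"grip": 0.8},{"twist": [0,0,0],"delta_pos": [0,0,0],"grip": 0.4},{"twist": [0,0,0],"delta_pos": [0,0,0],"grip": 0.4},{"twist": [0,0,0],"delta_pos": [0,0,0],"grip": 0.4},{"twist": [0,0,0],"delta_pos": [0,0,0],"grip": 0.4},{"twist": [0,0,0],"delta_pos": [0,0,0],"grip": 0.4},{"twist": [0,0,0],"delta_pos": [0,0,0],"grip": 0.4}], "newtons": 25}}

```text
time: 15.4
tcp_pos: [0.4746, 0.2977, 0.0509]
orientation: [0.617, -0.349, 0.614, 0.349]
force: [-0.8, -0.5, -1.4]
grip_width: 0.612
```

```bash
python3 - <<'E'
from h import *
to((.4728,.2967,.05),59)
E
```

```text
t 15.40 tcp [0.4746 0.2977 0.0509] jaw 59.09 grip 0.612 F [-0.8 -0.5 -1.4]
twist [0.09 0.21 0.11] dpos mm now-axes [ 0.9  1.  -1.7]  after-turn-axes [ 0.9  1.  -1.7] tool x world [ 0.0035  0.0022 -1.    ] j7 0.51
```

>>> {"name": "step_arm", "arguments": {"series": [{"twist": [0,0,0],"delta_pos": [-15,0,0],"grip": 0.4},{"twist": [0,0,0],"delta_pos": [-25,0,0],"grip": 0.4},{"twist": [0,0,0],"delta_pos": [-30,0,0],"grip": 0.4},{"twist": [0,0,0],"delta_pos": [-30,0,0],"grip": 0.4},{"twist": [-5,0,0],"delta_pos": [-25,0,0],"grip": 0.4},{"twist": [-8,0,0],"delta_pos": [-5,0,0],"grip": 0.4},{"twist": [-8,0,0],"delta_pos": [0,0,0],"grip": 0.4},{"twist": [-8,0,0],"delta_pos": [0,0,0],"grip": 0.4},{"twist": [-8,0,0],"delta_pos": [0,0,0],"grip": 0.4},{"twist": [-2,0,0],"delta_pos": [0,0,0],"grip": 0.4}]}}

```text
time: 16.4
tcp_pos: [0.4736, 0.2967, 0.1954]
orientation: [-0.459, 0.541, -0.454, -0.539]
force: [-0.5, -0.1, -3.0]
grip_width: 0.605
```

```bash
python3 - <<'E'
from h import *
to((.6136,.0297,.16),98.1)
E
```

```text
t 16.40 tcp [0.4736 0.2967 0.1954] jaw 99.63 grip 0.605 F [-0.5 -0.1 -3. ]
twist [1.53 0.13 0.45] dpos mm now-axes [  35.5  -93.1 -286.7]  after-turn-axes [  35.4 -101.  -284.1] tool x world [ 0.0073  0.0035 -1.    ] j7 1.10
```

>>> {"name": "step_arm", "arguments": {"series": [{"twist": [1.5,0.1,0.4],"delta_pos": [0,-5,-15],"grip": 0.4},{"twist": [0,0,0],"delta_pos": [0,-12,-30],"grip": 0.4},{"twist": [0,0,0],"delta_pos": [0,-14,-40],"grip": 0.4},{"twist": [0,0,0],"delta_pos": [0,-14,-40],"grip": 0.4},{"twist": [0,0,0],"delta_pos": [0,-14,-40],"grip": 0.4},{"twist": [0,0,0],"delta_pos": [0,-14,-40],"grip": 0.4},{"twist": [0,0,0],"delta_pos": [0,-12,-35],"grip": 0.4},{"twist": [0,0,0],"delta_pos": [0,-8,-20],"grip": 0.4},{"twist": [0,0,0],"delta_pos": [0,-3,-10],"grip": 0.4},{"twist": [0,0,0],"delta_pos": [0,0,0],"grip": 0.4}]}}

```text
time: 17.4
tcp_pos: [0.6111, 0.0199, 0.2015]
orientation: [-0.47, 0.529, -0.471, -0.526]
force: [0.3, 0.4, -2.3]
grip_width: 0.614
```

```bash
python3 - <<'E'
from h import *
to((.6136,.0297,.16),98.1)
E
```

```text
t 17.40 tcp [0.6111 0.0199 0.2015] jaw 96.53 grip 0.614 F [ 0.3  0.4 -2.3]
twist [-1.57 -0.26  0.11] dpos mm now-axes [41.5 -3.5  9.7]  after-turn-axes [41.5 -3.8  9.4] tool x world [ 0.0024 -0.0042 -1.    ] j7 1.62
```

>>> {"name": "step_arm", "arguments": {"series": [{"twist": [-1.5,-0.2,0],"delta_pos": [5,-3,8],"grip": 0.4},{"twist": [0,0,0],"delta_pos": [15,0,0],"grip": 0.4},{"twist": [0,0,0],"delta_pos": [20,0,0],"grip": 0.4},{"twist": [0,0,0],"delta_pos": [20,0,0],"grip": 0.4},{"twist": [0,0,0],"delta_pos": [20,0,0],"grip": 0.4},{"twist": [0,0,0],"delta_pos": [10,0,0],"grip": 0.4},{"twist": [0,0,0],"delta_pos": [5,0,0],"grip": 0.4},{"twist": [0,0,0],"delta_pos": [0,0,0],"grip": 0.4},{"twist": [0,0,0],"delta_pos": [0,0,0],"grip": 0.4},{"twist": [0,0,0],"delta_pos": [0,0,0],"grip": 0.4}]}}

```text
time: 18.4
tcp_pos: [0.6089, 0.0435, 0.0991]
orientation: [0.46, -0.536, 0.458, 0.54]
force: [-0.2, 0.2, -1.7]
grip_width: 0.611
```

```bash
python3 - <<'E'
from h import *
to((.6136,.0297,.025),98.1)
snap("wrist","w4.png")
E
```

```text
t 18.40 tcp [0.6089 0.0435 0.0991] jaw 99.06 grip 0.611 F [-0.2  0.2 -1.7]
twist [ 0.96  0.4  -0.1 ] dpos mm now-axes [ 74.   -2.6 -14.9]  after-turn-axes [ 74.1  -2.7 -14.4] tool x world [-0.0027  0.0066 -1.    ] j7 1.64
```

View pics/w4.png

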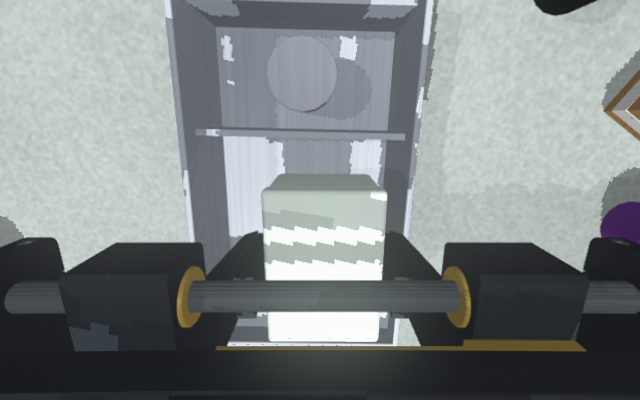

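Wrist: the tub hangs upright in line with the box, but about 14 mm towards +y (right in the picture). I'll correct first, then go down.

>>> {"name": "step_arm", "arguments": {"series": [{"twist": [0.5,0.2,0],"delta_pos": [0,-1,-7],"grip": 0.4},{"twist": [0.3,0,0],"delta_pos": [0,-1,-4],"grip": 0.4},{"twist": [0,0,0],"delta_pos": [0,0,0],"grip": 0.4},{"twist": [0,0,0],"delta_pos": [0,0,0],"grip": 0.4},{"twist": [0,0,0],"delta_pos": [0,0,0],"grip": 0.4},{"twist": [0,0,0],"delta_pos": [0,0,0],"grip": 0.4},{"twist": [0,0,0],"delta_pos": [0,0,0],"grip": 0.4},{"twist": [0,0,0],"delta_pos": [0,0,0],"grip": 0.4},{"twist": [0,0,0],"delta_pos": [0,0,0],"grip": 0.4},{"twist": [0,0,0],"delta_pos": [0,0,0],"grip": 0.4}]}}

```text
time: 19.45
tcp_pos: [0.6143, 0.0315, 0.101]
orientation: [0.464, -0.534, 0.462, 0.534]
force: [-0.4, 0.1, -2.1]
grip_width: 0.61
```

```bash
python3 - <<'E'
from h import *
to((.6136,.0297,.025),98.1)
E
```

```text
t 19.45 tcp [0.6143 0.0315 0.101 ] jaw 98.12 grip 0.610 F [-0.4  0.1 -2.1]
twist [0.02 0.16 0.11] dpos mm now-axes [76.   1.1 -1.9]  after-turn-axes [76.   1.  -1.6] tool x world [ 0.0015  0.0031 -1.    ] j7 1.65
```

>>> {"name": "step_arm", "arguments": {"series": [{"twist": [0,0,0],"delta_pos": [5,0,0],"grip": 0.4},{"twist": [0,0,0],"delta_pos": [10,0,0],"grip": 0.4},{"twist": [0,0,0],"delta_pos": [15,0,0],"grip": 0.4},{"twist": [0,0,0],"delta_pos": [15,0,0],"grip": 0.4},{"twist": [0,0,0],"delta_pos": [12,0,0],"grip": 0.4},{"twist": [0,0,0],"delta_pos": [8,0,0],"grip": 0.4},{"twist": [0,0,0],"delta_pos": [4,0,0],"grip": 0.4},{"twist": [0,0,0],"delta_pos": [0,0,0],"grip": 0.4},{"twist": [0,0,0],"delta_pos": [0,0,0],"grip": 0.4},{"twist": [0,0,0],"delta_pos": [0,0,0],"grip": 0.4}]}}

```text
time: 20.45
tcp_pos: [0.6138, 0.0317, 0.0247]
orientation: [0.464, -0.533, 0.463, 0.535]
force: [0.6, 0.4, -1.8]
grip_width: 0.609
```

```bash
python3 - <<'E'
from h import *
to((.6136,.0297,.025),98.1)
E
```

```text
t 20.45 tcp [0.6138 0.0317 0.0247] jaw 98.13 grip 0.609 F [ 0.6  0.4 -1.8]
twist [ 0.03  0.17 -0.01] dpos mm now-axes [-0.3  0.5 -2. ]  after-turn-axes [-0.3  0.5 -2. ] tool x world [-0.0006  0.003  -1.    ] j7 1.65
```

>>> {"name": "step_arm", "arguments": {"series": [{"twist": [0,0,0],"delta_pos": [1,0,0],"grip": 0.4},{"twist": [0,0,0],"delta_pos": [1,0,0],"grip": 0.4},{"twist": [0,0,0],"delta_pos": [0,0,0],"grip": 0.4},{"twist": [0,0,0],"delta_pos": [0,0,0],"grip": 0.4},{"twist": [0,0,0],"delta_pos": [0,0,0],"grip": 0.4},{"twist": [0,0,0],"delta_pos": [0,0,0],"grip": 0.4},{"twist": [0,0,0],"delta_pos": [0,0,0],"grip": 0.4},{"twist": [0,0,0],"delta_pos": [0,0,0],"grip": 0.4},{"twist": [0,0,0],"delta_pos": [0,0,0],"grip": 0.4},{"twist": [0,0,0],"delta_pos": [0,0,0],"grip": 0.4}]}}

```text
time: 21.45
tcp_pos: [0.6144, 0.0318, 0.0247]
orientation: [0.464, -0.533, 0.462, 0.535]
force: [-0.1, -0.1, -0.0]
grip_width: 0.611
```

Force is near 0, so the tub is on the floor. Release and rise.

>>> {"name": "step_arm", "arguments": {"series": [{"twist": [0,0,0],"delta_pos": [0,0,0],"grip": 0.65},{"twist": [0,0,0],"delta_pos": [0,0,0],"grip": 0.75},{"twist": [0,0,0],"delta_pos": [0,0,0],"grip": 0.75},{"twist": [0,0,0],"delta_pos": [0,0,0],"grip": 0.75},{"twist": [0,0,0],"delta_pos": [-8,0,0],"grip": 0.75},{"twist": [0,0,0],"delta_pos": [-20,0,0],"grip": 0.75},{"twist": [0,0,0],"delta_pos": [-40,0,0],"grip": 0.75},{"twist": [0,0,0],"delta_pos": [-45,0,0],"grip": 0.75},{"twist": [0,0,0],"delta_pos": [-30,0,0],"grip": 0.75},{"twist": [0,0,0],"delta_pos": [-10,0,0],"grip": 0.75}]}}

```text
time: 22.45
tcp_pos: [0.6136, 0.0311, 0.1841]
orientation: [0.464, -0.533, 0.463, 0.535]
force: [0.5, 1.1, 0.3]
grip_width: 0.751
```

```bash
python3 - <<'E'
from h import *
to((.505,-.2804,.19),158.3)
m,im=snap("wrist","w5.png"); np.save("w5p.npy",m["pose"])
E
```

```text
t 22.45 tcp [0.6136 0.0311 0.1841] jaw 98.11 grip 0.751 F [0.5 1.1 0.3]
twist [-60.19   0.21   0.04] dpos mm now-axes [  -6.7  151.5 -293.1]  after-turn-axes [ -5.9 329.6 -14.2] tool x world [-0.0017  0.0031 -1.    ] j7 1.64
```

View pics/w5.png

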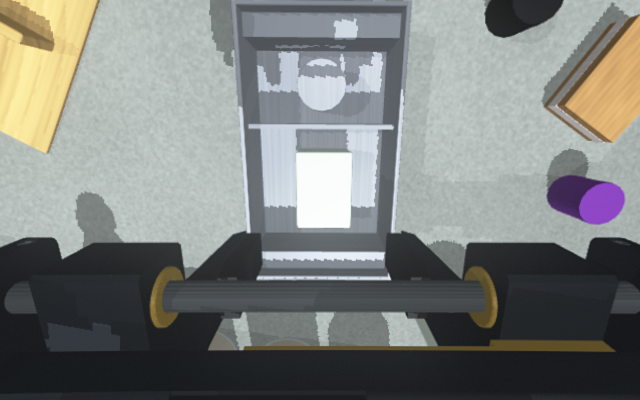

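Wrist: pot upright in the narrow bay (321,84), tub flat in the wide bay, centred about (324,190). Next, the divider.

>>> {"name": "step_arm", "arguments": {"series": [{"twist": [0,0,0],"delta_pos": [0,12,-22],"grip": 0.75},{"twist": [0,0,0],"delta_pos": [0,23,-43],"grip": 0.75},{"twist": [0,0,0],"delta_pos": [0,23,-43],"grip": 0.75},{"twist": [0,0,0],"delta_pos": [0,23,-43],"grip": 0.75},{"twist": [0,0,0],"delta_pos": [0,23,-43],"grip": 0.75},{"twist": [0,0,0],"delta_pos": [0,23,-43],"grip": 0.75},{"twist": [0,0,0],"delta_pos": [0,14,-30],"grip": 0.75},{"twist": [8,0,0],"delta_pos": [0,0,0],"grip": 0.75},{"twist": [8,0,0],"delta_pos": [0,0,0],"grip": 0.75},{"twist": [8,0,0],"delta_pos": [0,0,0],"grip": 0.75}]}}

```text
time: 23.5
tcp_pos: [0.5014, -0.2614, 0.1703]
orientation: [0.564, -0.417, 0.57, 0.429]
force: [0.7, 0.4, -0.1]
grip_width: 0.747
```

>>> {"name": "step_arm", "arguments": {"series": [{"twist": [8,0,0],"delta_pos": [0,0,0],"grip": 0.75},{"twist": [8.5,0,0],"delta_pos": [0,0,0],"grip": 0.75},{"twist": [8.5,0,0],"delta_pos": [0,0,0],"grip": 0.75},{"twist": [8.5,0,0],"delta_pos": [0,0,0],"grip": 0.75},{"twist": [8.5,0,0],"delta_pos": [0,0,0],"grip": 0.75},{"twist": [8.5,0,0],"delta_pos": [0,0,0],"grip": 0.75},{"twist": [8.5,0,0],"delta_pos": [0,0,0],"grip": 0.75},{"twist": [8.5,0,0],"delta_pos": [0,0,0],"grip": 0.75},{"twist": [8.5,0,0],"delta_pos": [0,0,0],"grip": 0.75},{"twist": [8,0,0],"delta_pos": [0,0,0],"grip": 0.75}]}}

```text
time: 24.5
tcp_pos: [0.4915, -0.2586, 0.1553]
orientation: [0.689, 0.077, 0.717, -0.071]
force: [1.2, 0.2, -0.5]
grip_width: 0.75
```

```bash
python3 - <<'E'
from h import *
to((.505,-.2804,.19),-21.7)
m=eyes.camera_model("wrist")
m["pose"]=np.load("w5p.npy")
A=cast(m,[(248.5,127),(393.5,126)],.056);d=A[1]-A[0];a=np.degrees(np.arctan2(d[1],d[0]))-90
print("partition",A[:,:2],np.linalg.norm(d),a,"centre est",A.mean(0)[:2]+.025*np.array([.99,.141]))
im=cv2.imread("pics/w5.png"); cv2.imwrite("pics/w5c.png",cv2.resize(im[0:250,215:415],(640,800),interpolation=cv2.INTER_CUBIC)[:600])
E
```

```text
t 24.50 tcp [ 0.4915 -0.2586  0.1553] jaw -12.03 grip 0.750 F [ 1.2  0.2 -0.5]
twist [ 9.67 -2.38 -0.04] dpos mm now-axes [-35.5 -18.3  16.2]  after-turn-axes [-34.7 -15.2  20.5] tool x world [-0.0394  0.0127 -0.9991] j7 0.55
partition [[ 0.5626 -0.0427]
 [ 0.5433  0.0858]] 0.1298863611546738 8.521630492124743 centre est [0.5777 0.0251]
```

View pics/w5c.png

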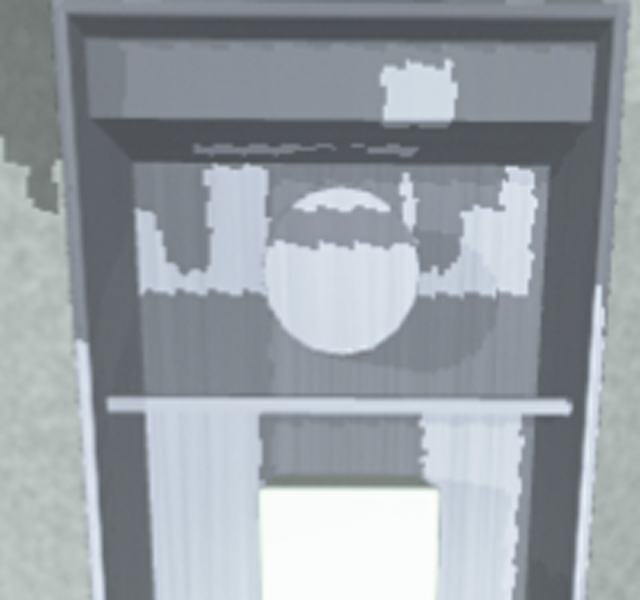

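>>> {"name": "step_arm", "arguments": {"series": [{"twist": [5,-1,0],"delta_pos": [-10,0,0],"grip": 0.6},{"twist": [4.5,-1.3,0],"delta_pos": [-20,0,0],"grip": 0.6},{"twist": [0,0,0],"delta_pos": [-5,-7,10],"grip": 0.6},{"twist": [0,0,0],"delta_pos": [0,-7,9],"grip": 0.6},{"twist": [0,0,0],"delta_pos": [0,0,0],"grip": 0.6},{"twist": [0,0,0],"delta_pos": [0,0,0],"grip": 0.6},{"twist": [0,0,0],"delta_pos": [0,0,0],"grip": 0.6},{"twist": [0,0,0],"delta_pos": [0,0,0],"grip": 0.6},{"twist": [0,0,0],"delta_pos": [0,0,0],"grip": 0.6},{"twist": [0,0,0],"delta_pos": [0,0,0],"grip": 0.6}]}}

```text
time: 25.5
tcp_pos: [0.501, -0.2787, 0.1814]
orientation: [0.688, 0.133, 0.7, -0.134]
force: [-0.3, 0.7, 0.8]
grip_width: 0.602
```

```bash
python3 - <<'E'
from h import *
to((.505,-.2804,.19),-21.7)
m,im=snap("wrist","w6.png")
E
```

```text
t 25.50 tcp [ 0.501  -0.2787  0.1814] jaw -21.79 grip 0.602 F [-0.3  0.7  0.8]
twist [-0.08 -0.93  0.22] dpos mm now-axes [-8.7 -0.1  4.2]  after-turn-axes [-8.6 -0.1  4.3] tool x world [-0.0164  0.0025 -0.9999] j7 0.42
```

View pics/w6.png

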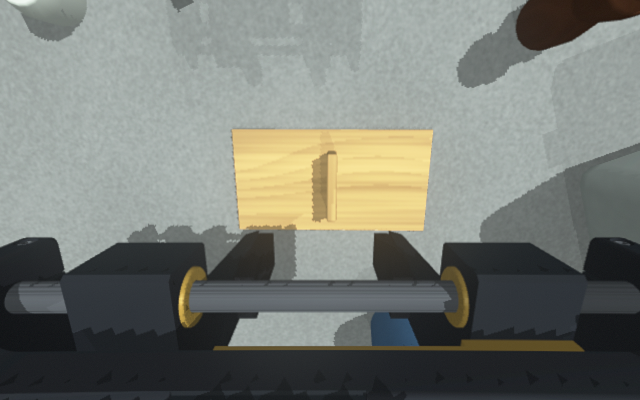

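Wrist: divider corners about (232,128), (433,130), (424,231), (240,230); fin top at columns 329–337, rows 151–221.

```bash
python3 - <<'E'
from h import *
im=cv2.imread("pics/w6.png"); cv2.imwrite("pics/w6c.png",cv2.resize(im[120:240,225:440],(753,420),interpolation=cv2.INTER_CUBIC))
m=eyes.camera_model("wrist")
A=cast(m,[(232,128.5),(433,130),(424.5,231)],.004); print(A,np.linalg.norm(A[1]-A[0]),np.linalg.norm(A[2]-A[1]),np.degrees(np.arctan2(*(A[1]-A[0])[1::-1])),"c",(A[0]+A[2])/2)
B=cast(m,[(333,152),(333,221)],.038);print("fin",B,np.linalg.norm(B[0]-B[1]),B.mean(0),np.degrees(np.arctan2(*(B[1]-B[0])[1::-1]))+90)
E
```

```text
[[ 0.4278 -0.1892  0.004 ]
 [ 0.6246 -0.2694  0.004 ]
 [ 0.5838 -0.3755  0.004 ]] 0.21249763541301725 0.11368481219921496 -22.151881925688826 c [ 0.5058 -0.2824  0.004 ]
fin [[ 0.5194 -0.2481  0.038 ]
 [ 0.4938 -0.314   0.038 ]] 0.07066631136674115 [ 0.5066 -0.2811  0.038 ] -21.259719707715874
```

View pics/w6c.png

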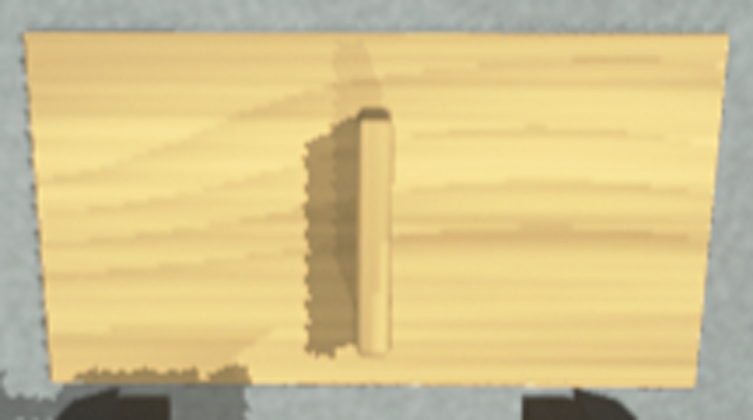

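>>> {"name": "step_arm", "arguments": {"series": [{"twist": [0,-0.9,0.2],"delta_pos": [5,1,5],"grip": 0.6},{"twist": [0,0,0],"delta_pos": [15,0,0],"grip": 0.6},{"twist": [0,0,0],"delta_pos": [25,0,0],"grip": 0.6},{"twist": [0,0,0],"delta_pos": [25,0,0],"grip": 0.6},{"twist": [0,0,0],"delta_pos": [25,0,0],"grip": 0.6},{"twist": [0,0,0],"delta_pos": [15,0,0],"grip": 0.6},{"twist": [0,0,0],"delta_pos": [5,0,0],"grip": 0.6},{"twist": [0,0,0],"delta_pos": [0,0,0],"grip": 0.6},{"twist": [0,0,0],"delta_pos": [0,0,0],"grip": 0.6},{"twist": [0,0,0],"delta_pos": [0,0,0],"grip": 0.6}]}}

```text
time: 26.55
tcp_pos: [0.507, -0.2794, 0.0589]
orientation: [0.695, 0.133, 0.693, -0.133]
force: [-0.1, -0.7, -0.2]
grip_width: 0.597
```

```bash
python3 - <<'E'
from h import *
to((.506,-.2815,.012),-21.8)
E
```

```text
t 26.55 tcp [ 0.507  -0.2794  0.0589] jaw -21.76 grip 0.597 F [-0.1 -0.7 -0.2]
twist [ 0.04  0.15 -0.03] dpos mm now-axes [46.9 -2.4 -0.3]  after-turn-axes [46.9 -2.3 -0.1] tool x world [ 0.0026 -0.0005 -1.    ] j7 0.53
```

>>> {"name": "step_arm", "arguments": {"series": [{"twist": [0,0,0],"delta_pos": [8,-2,0],"grip": 0.6},{"twist": [0,0,0],"delta_pos": [12,0,0],"grip": 0.6},{"twist": [0,0,0],"delta_pos": [12,0,0],"grip": 0.6},{"twist": [0,0,0],"delta_pos": [8,0,0],"grip": 0.6},{"twist": [0,0,0],"delta_pos": [4,0,0],"grip": 0.6},{"twist": [0,0,0],"delta_pos": [0,0,0],"grip": 0.6},{"twist": [0,0,0],"delta_pos": [0,0,0],"grip": 0.6},{"twist": [0,0,0],"delta_pos": [0,0,0],"grip": 0.6},{"twist": [0,0,0],"delta_pos": [0,0,0],"grip": 0.6},{"twist": [0,0,0],"delta_pos": [0,0,0],"grip": 0.6}]}}

```text
time: 27.55
tcp_pos: [0.5078, -0.2821, 0.0127]
orientation: [0.697, 0.133, 0.692, -0.134]
force: [0.2, 0.8, 1.2]
grip_width: 0.599
```

```bash
python3 - <<'E'
from h import *
to((.506,-.2815,.012),-21.8)
E
```

```text
t 27.55 tcp [ 0.5078 -0.2821  0.0127] jaw -21.75 grip 0.599 F [0.2 0.8 1.2]
twist [ 0.05  0.35 -0.03] dpos mm now-axes [ 0.7 -0.1 -1.9]  after-turn-axes [ 0.7 -0.1 -1.9] tool x world [ 0.0058 -0.0018 -1.    ] j7 0.57
```

>>> {"name": "step_arm", "arguments": {"series": [{"twist": [0,0.3,0],"delta_pos": [0,0,-2],"grip": 0.6},{"twist": [0,0,0],"delta_pos": [0,0,0],"grip": 0.4},{"twist": [0,0,0],"delta_pos": [0,0,0],"grip": 0.2},{"twist": [0,0,0],"delta_pos": [0,0,0],"grip": 0.0},{"twist": [0,0,0],"delta_pos": [0,0,0],"grip": 0.0},{"twist": [0,0,0],"delta_pos": [0,0,0],"grip": 0.0},{"twist": [0,0,0],"delta_pos": [0,0,0],"grip": 0.0},{"twist": [0,0,0],"delta_pos": [0,0,0],"grip": 0.0},{"twist": [0,0,0],"delta_pos": [0,0,0],"grip": 0.0},{"twist": [0,0,0],"delta_pos": [0,0,0],"grip": 0.0}], "newtons": 40}}

```text
time: 28.55
tcp_pos: [0.5062, -0.2814, 0.0133]
orientation: [0.695, 0.133, 0.694, -0.133]
force: [-0.5, 0.4, -0.5]
grip_width: 0.113
```

```bash
python3 - <<'E'
from h import *
to((.577,.025,.19),8.2)
E
```

```text
t 28.55 tcp [ 0.5062 -0.2814  0.0133] jaw -21.75 grip 0.113 F [-0.5  0.4 -0.5]
twist [-29.95   0.09  -0.01] dpos mm now-axes [-176.6  310.9  -47.5]  after-turn-axes [-176.7  293.1  113.8] tool x world [ 0.0015  0.     -1.    ] j7 0.57
```

>>> {"name": "step_arm", "arguments": {"series": [{"twist": [0,0,0],"delta_pos": [-8,0,0],"grip": 0.0},{"twist": [0,0,0],"delta_pos": [-20,0,0],"grip": 0.0},{"twist": [0,0,0],"delta_pos": [-30,0,0],"grip": 0.0},{"twist": [0,0,0],"delta_pos": [-30,0,0],"grip": 0.0},{"twist": [0,0,0],"delta_pos": [-30,0,0],"grip": 0.0},{"twist": [0,0,0],"delta_pos": [-25,0,0],"grip": 0.0},{"twist": [-3,0,0],"delta_pos": [-15,0,0],"grip": 0.0},{"twist": [-6,0,0],"delta_pos": [-5,0,0],"grip": 0.0},{"twist": [-7,0,0],"delta_pos": [0,0,0],"grip": 0.0},{"twist": [-7,0,0],"delta_pos": [0,0,0],"grip": 0.0}]}}

```text
time: 29.55
tcp_pos: [0.5038, -0.2805, 0.1846]
orientation: [0.706, -0.015, 0.708, 0.016]
force: [0.1, 0.4, -0.8]
grip_width: 0.105
```

```bash
python3 - <<'E'
from h import *
to((.577,.025,.19),8.2)
snap("wrist","w7.png")
E
```

```text
t 29.55 tcp [ 0.5038 -0.2805  0.1846] jaw 2.45 grip 0.105 F [ 0.1  0.4 -0.8]
twist [-5.75 -0.11 -0.09] dpos mm now-axes [ -5.1 302.1  86.2]  after-turn-axes [ -5.4 292.  116. ] tool x world [-0.002   0.0013 -1.    ] j7 0.78
```

View pics/w7.png

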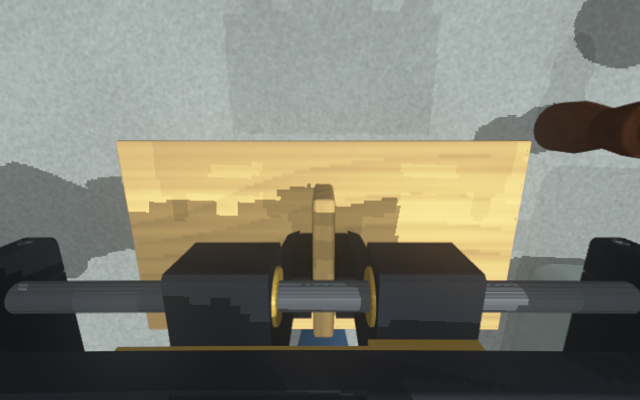

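Wrist: divider held level, square to the jaws. Carry it to the box.

>>> {"name": "step_arm", "arguments": {"series": [{"twist": [-5,0,0],"delta_pos": [-3,10,3],"grip": 0.0},{"twist": [0,0,0],"delta_pos": [0,25,10],"grip": 0.0},{"twist": [0,0,0],"delta_pos": [0,40,16],"grip": 0.0},{"twist": [0,0,0],"delta_pos": [0,40,16],"grip": 0.0},{"twist": [0,0,0],"delta_pos": [0,40,16],"grip": 0.0},{"twist": [0,0,0],"delta_pos": [0,40,16],"grip": 0.0},{"twist": [0,0,0],"delta_pos": [0,35,14],"grip": 0.0},{"twist": [0,0,0],"delta_pos": [0,25,10],"grip": 0.0},{"twist": [0,0,0],"delta_pos": [0,10,5],"grip": 0.0},{"twist": [0,0,0],"delta_pos": [0,0,0],"grip": 0.0}]}}

```text
time: 30.6
tcp_pos: [0.5728, 0.0041, 0.186]
orientation: [0.703, -0.045, 0.708, 0.046]
force: [-0.5, 0.3, -1.7]
grip_width: 0.111
```

```bash
python3 - <<'E'
from h import *
to((.577,.025,.19),8.2)
E
```

```text
t 30.60 tcp [0.5728 0.0041 0.186 ] jaw 7.38 grip 0.111 F [-0.5  0.3 -1.7]
twist [-0.82 -0.39 -0.07] dpos mm now-axes [-4.  20.2  6.9]  after-turn-axes [-4.  20.1  7.2] tool x world [-0.0069  0.0003 -1.    ] j7 0.32
```

>>> {"name": "step_arm", "arguments": {"series": [{"twist": [-0.4,0,0],"delta_pos": [0,8,3],"grip": 0.0},{"twist": [-0.4,-0.3,0],"delta_pos": [5,8,2],"grip": 0.0},{"twist": [0,0,0],"delta_pos": [10,2,0],"grip": 0.0},{"twist": [0,0,0],"delta_pos": [15,0,0],"grip": 0.0},{"twist": [0,0,0],"delta_pos": [15,0,0],"grip": 0.0},{"twist": [0,0,0],"delta_pos": [10,0,0],"grip": 0.0},{"twist": [0,0,0],"delta_pos": [5,0,0],"grip": 0.0},{"twist": [0,0,0],"delta_pos": [0,0,0],"grip": 0.0},{"twist": [0,0,0],"delta_pos": [0,0,0],"grip": 0.0},{"twist": [0,0,0],"delta_pos": [0,0,0],"grip": 0.0}]}}

```text
time: 31.6
tcp_pos: [0.5734, 0.0142, 0.1215]
orientation: [0.704, -0.047, 0.707, 0.045]
force: [-0.9, 0.2, -1.5]
grip_width: 0.107
```

```bash
python3 - <<'E'
from h import *
to((.577,.025,.0693),8.2)
snap("wrist","w8.png")
snap("scene","s8.png")
im=cv2.imread("pics/s8.png");cv2.imwrite("pics/s8c.png",cv2.resize(im[130:270,270:410],(600,600),interpolation=cv2.INTER_CUBIC))
E
```

```text
t 31.60 tcp [0.5734 0.0142 0.1215] jaw 7.50 grip 0.107 F [-0.9  0.2 -1.5]
twist [-0.7  -0.19  0.15] dpos mm now-axes [52.1 10.4  5.2]  after-turn-axes [52.2 10.2  5.1] tool x world [-0.0029 -0.003  -1.    ] j7 0.35
```

View pics/w8.png

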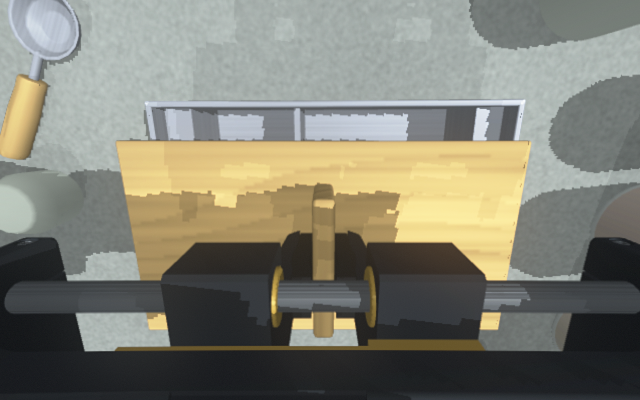

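View pics/s8c.png

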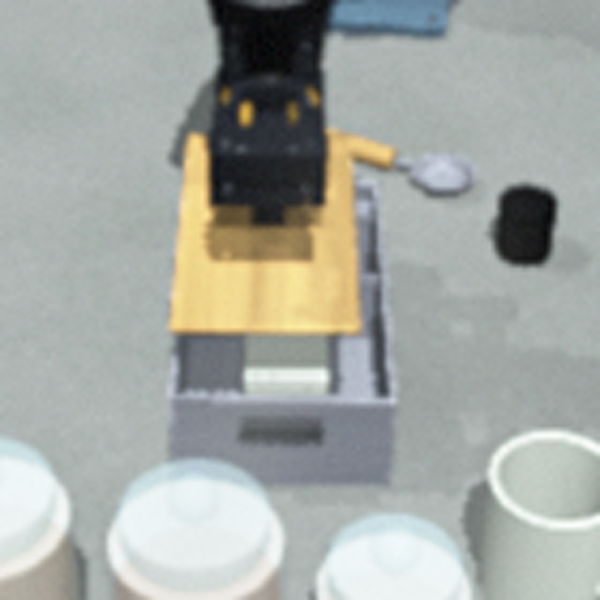

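```bash
python3 - <<'E'
from h import *
m=eyes.camera_model("wrist"); s,p,M=st()
A=cast(m,[(147,101.5),(524,100.5)],.072);d=A[1]-A[0];a=np.arctan2(d[1],d[0]);print(A[:,:2],np.linalg.norm(d),np.degrees(a),"boxc",A.mean(0)[:2]+.069*np.array([np.sin(a),-np.cos(a)]))
for z in (.112,):
  D=cast(m,[(117.5,141.5),(530,141.5),(498,330),(150,330)],z);d=D[1]-D[0]
  print(D[:,:2],np.linalg.norm(d),np.linalg.norm(D[2]-D[1]),np.degrees(np.arctan2(d[1],d[0])),D.mean(0),"tcp",p, "off tool",M.T@(D.mean(0)-p))
E
```

```text
[[0.4531 0.0767]
 [0.6853 0.1079]] 0.23435256227363246 7.656681064523282 boxc [0.5784 0.0239]
[[ 0.4603  0.056 ]
 [ 0.6696  0.0838]
 [ 0.6857 -0.0286]
 [ 0.4744 -0.0571]] 0.21114807854051823 0.11355893548747502 7.549987489705973 [0.5725 0.0135 0.112 ] tcp [0.5735 0.0143 0.1216] off tool [ 0.0096 -0.0006 -0.0011]
```

>>> {"name": "step_arm", "arguments": {"series": [{"twist": [-0.5,-0.2,0.1],"delta_pos": [0,6,3],"grip": 0.0},{"twist": [0,0,0],"delta_pos": [0,4,2],"grip": 0.0},{"twist": [0,0,0],"delta_pos": [5,0,0],"grip": 0.0},{"twist": [0,0,0],"delta_pos": [5,0,0],"grip": 0.0},{"twist": [0,0,0],"delta_pos": [3,0,0],"grip": 0.0},{"twist": [0,0,0],"delta_pos": [0,0,0],"grip": 0.0},{"twist": [0,0,0],"delta_pos": [0,0,0],"grip": 0.0},{"twist": [0,0,0],"delta_pos": [0,0,0],"grip": 0.0},{"twist": [0,0,0],"delta_pos": [0,0,0],"grip": 0.0},{"twist": [0,0,0],"delta_pos": [0,0,0],"grip": 0.0}]}}

```text
time: 32.7
tcp_pos: [0.578, 0.0263, 0.1081]
orientation: [0.706, -0.05, 0.705, 0.05]
force: [0.4, 0.0, -1.4]
grip_width: 0.113
```

```bash
python3 - <<'E'
from h import *
to((.5782,.025,.0693),8.1)
E
```

```text
t 32.70 tcp [0.578  0.0263 0.1081] jaw 8.09 grip 0.113 F [ 0.4  0.  -1.4]
twist [-0.01  0.13  0.02] dpos mm now-axes [38.8 -1.3 -0.1]  after-turn-axes [38.8 -1.3  0. ] tool x world [ 0.0023 -0.0001 -1.    ] j7 0.35
```

Well lined up. Lowering slowly.

>>> {"name": "step_arm", "arguments": {"series": [{"twist": [0,0.1,0],"delta_pos": [4,-1,0],"grip": 0.0},{"twist": [0,0,0],"delta_pos": [7,0,0],"grip": 0.0},{"twist": [0,0,0],"delta_pos": [8,0,0],"grip": 0.0},{"twist": [0,0,0],"delta_pos": [7,0,0],"grip": 0.0},{"twist": [0,0,0],"delta_pos": [5,0,0],"grip": 0.0},{"twist": [0,0,0],"delta_pos": [4,0,0],"grip": 0.0},{"twist": [0,0,0],"delta_pos": [1,0,0],"grip": 0.0},{"twist": [0,0,0],"delta_pos": [0,0,0],"grip": 0.0},{"twist": [0,0,0],"delta_pos": [0,0,0],"grip": 0.0},{"twist": [0,0,0],"delta_pos": [0,0,0],"grip": 0.0}]}}

```text
time: 33.7
tcp_pos: [0.5782, 0.0251, 0.0693]
orientation: [0.705, -0.05, 0.705, 0.05]
force: [0.4, -0.2, 0.4]
grip_width: 0.111
```

```bash
python3 - <<'E'
from h import *
to((.5782,.025,.0693),8.1)
E
```

```text
t 33.70 tcp [0.5782 0.0251 0.0693] jaw 8.07 grip 0.111 F [ 0.4 -0.2  0.4]
twist [-0.03 -0.01 -0.02] dpos mm now-axes [-0.  -0.1  0. ]  after-turn-axes [-0.  -0.1  0. ] tool x world [-0.0002  0.0003 -1.    ] j7 0.38
```

>>> {"name": "step_arm", "arguments": {"series": [{"twist": [0,0,0],"delta_pos": [0,0,0],"grip": 0.0},{"twist": [0,0,0],"delta_pos": [0,0,0],"grip": 0.2},{"twist": [0,0,0],"delta_pos": [0,0,0],"grip": 0.5},{"twist": [0,0,0],"delta_pos": [0,0,0],"grip": 0.5},{"twist": [0,0,0],"delta_pos": [0,0,0],"grip": 0.5},{"twist": [0,0,0],"delta_pos": [-8,0,0],"grip": 0.5},{"twist": [0,0,0],"delta_pos": [-25,0,0],"grip": 0.5},{"twist": [0,0,0],"delta_pos": [-45,0,0],"grip": 0.5},{"twist": [0,0,0],"delta_pos": [-40,0,0],"grip": 0.5},{"twist": [0,0,0],"delta_pos": [-15,0,0],"grip": 0.5}]}}

```text
time: 34.7
tcp_pos: [0.5767, 0.0246, 0.2064]
orientation: [0.704, -0.05, 0.707, 0.049]
force: [0.7, -0.4, 0.5]
grip_width: 0.503
```

```bash
python3 - <<'E'
from h import *
to((.4723,.298,.19),66)
snap("wrist","w9.png")
E
```

```text
t 34.70 tcp [0.5767 0.0246 0.2064] jaw 8.02 grip 0.503 F [ 0.7 -0.4  0.5]
twist [-57.98  -0.26  -0.12] dpos mm now-axes [ 16.6 285.3 -65.2]  after-turn-axes [ 16.4 206.6 207.3] tool x world [-0.0047 -0.001  -1.    ] j7 0.28
```

View pics/w9.png

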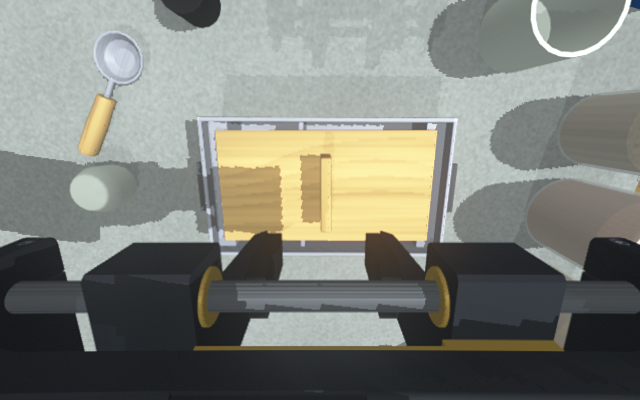

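```bash
python3 - <<'E'
from h import *
m=eyes.camera_model("wrist")
A=cast(m,[(197.5,117),(457.5,118.5)],.072);d=A[1]-A[0];a=np.arctan2(d[1],d[0]);print(A[:,:2],np.linalg.norm(d),np.degrees(a),"boxc",A.mean(0)[:2]+.069*np.array([np.sin(a),-np.cos(a)]))
D=cast(m,[(214.5,129),(438.5,130),(434.5,240.5),(221,240)],.06);d=D[1]-D[0]
print(np.linalg.norm(d),np.linalg.norm(D[2]-D[1]),np.degrees(np.arctan2(d[1],d[0])),D.mean(0))
F=cast(m,[(326,155),(326,232)],.094); print("fin",F.mean(0))
E
```

```text
[[0.4529 0.0765]
 [0.6878 0.1083]] 0.2370841755390513 7.7225723914964925 boxc [0.5796 0.024 ]
0.21528997495463623 0.11462137670495832 7.798752592156455 [0.5799 0.0249 0.06  ]
fin [0.5784 0.026  0.094 ]
```

Divider sits level, within about 2 mm and 0.1° of the box centre. Now the snack box.

>>> {"name": "step_arm", "arguments": {"series": [{"twist": [0,0,0],"delta_pos": [0,22,-5],"grip": 0.8},{"twist": [0,0,0],"delta_pos": [0,44,-10],"grip": 1},{"twist": [0,0,0],"delta_pos": [0,44,-10],"grip": 1},{"twist": [0,0,0],"delta_pos": [0,44,-10],"grip": 1},{"twist": [0,0,0],"delta_pos": [0,44,-10],"grip": 1},{"twist": [0,0,0],"delta_pos": [0,44,-10],"grip": 1},{"twist": [0,0,0],"delta_pos": [0,30,-6],"grip": 1},{"twist": [-8,0,0],"delta_pos": [0,0,0],"grip": 1},{"twist": [-8,0,0],"delta_pos": [0,0,0],"grip": 1},{"twist": [-8,0,0],"delta_pos": [0,0,0],"grip": 1}]}}

```text
time: 35.75
tcp_pos: [0.4745, 0.2955, 0.2077]
orientation: [0.679, -0.2, 0.678, 0.199]
force: [0.4, -0.8, -0.7]
grip_width: 1.0
```

>>> {"name": "step_arm", "arguments": {"series": [{"twist": [-8,0,0],"delta_pos": [0,0,0],"grip": 1},{"twist": [-8,0,0],"delta_pos": [0,0,0],"grip": 1},{"twist": [-8,0,0],"delta_pos": [0,0,0],"grip": 1},{"twist": [-6,0,0],"delta_pos": [0,0,0],"grip": 1},{"twist": [0,0,0],"delta_pos": [0,0,0],"grip": 1},{"twist": [0,0,0],"delta_pos": [0,0,0],"grip": 1},{"twist": [0,0,0],"delta_pos": [0,0,0],"grip": 1},{"twist": [0,0,0],"delta_pos": [0,0,0],"grip": 1},{"twist": [0,0,0],"delta_pos": [0,0,0],"grip": 1},{"twist": [0,0,0],"delta_pos": [0,0,0],"grip": 1}]}}

```text
time: 36.75
tcp_pos: [0.4725, 0.2945, 0.2058]
orientation: [0.599, -0.374, 0.602, 0.372]
force: [-0.6, 0.1, -0.0]
grip_width: 1.005
```

```bash
python3 - <<'E'
from h import *
to((.4723,.298,.19),66)
snap("wrist","w10.png")
E
```

```text
t 36.75 tcp [0.4725 0.2945 0.2058] jaw 63.68 grip 1.005 F [-0.6  0.1 -0. ]
twist [-2.32 -0.25 -0.04] dpos mm now-axes [15.8  1.8  3.1]  after-turn-axes [15.8  1.7  3.1] tool x world [-0.0025 -0.0036 -1.    ] j7 0.59
```

View pics/w10.png

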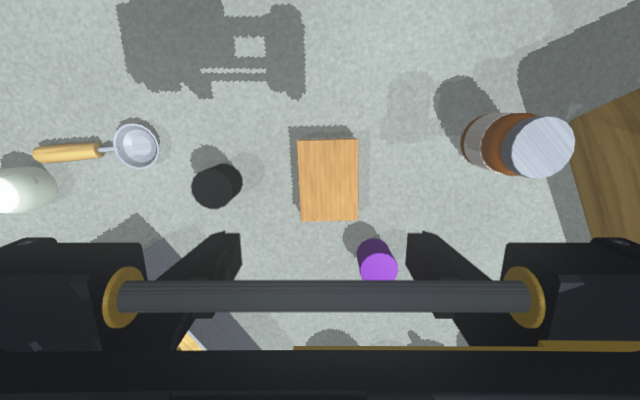

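Wrist: snack box top corners about (297,139), (357,138), (358,220), (300,220).

```bash
python3 - <<'E'
from h import *
im=cv2.imread("pics/w10.png")
hsv=cv2.cvtColor(im,cv2.COLOR_BGR2HSV); k=cv2.inRange(hsv[120:235,280:380],(8,70,100),(28,255,255))
c=max(cv2.findContours(k,0,2)[0],key=cv2.contourArea); r=cv2.minAreaRect(c); print(cv2.contourArea(c),r)
b=cv2.approxPolyDP(c,4,True).reshape(-1,2)+[280,120]; print(b.tolist())
m=eyes.camera_model("wrist")
A=cast(m,[(296.5,138.8),(357.5,138),(358,220.5),(300,220.5)],.03)
print(A[:,:2],A.mean(0))
for i in range(4):
    d=A[(i+1)%4]-A[i]; print(np.linalg.norm(d),np.degrees(np.arctan2(d[1],d[0])))
t=A.mean(0)
to((t[0],t[1],.007),64.5)
s,p,M=st(); print(M.T@(np.array([.5868,.3063,.046])-p), M.T@(np.array([.4233,.1847,.046])-p))
E
```

```text
4693.5 ((47.0, 60.0), (82.0, 60.0), 90.0)
[[298, 140], [301, 220], [357, 219], [357, 139]]
[[0.4168 0.2893]
 [0.4448 0.3478]
 [0.5293 0.3098]
 [0.5    0.2502]] [0.4727 0.2993 0.03  ]
0.06485444718442437 64.46292938848481
0.09269283235367079 -24.19660736916928
0.0664049233667633 -116.18919080880178
0.09191379104483238 154.85080332092164
t 36.80 tcp [0.4726 0.2945 0.2058] jaw 63.68 grip 1.002 F [ 0.2 -0.1 -0.1]
twist [-0.82 -0.25 -0.04] dpos mm now-axes [198.8   1.9   5.2]  after-turn-axes [198.8   1.9   4.4] tool x world [-0.0025 -0.0036 -1.    ] j7 0.59
[ 0.1595 -0.0973  0.0619] [ 0.1603 -0.0046 -0.1195]
```

>>> {"name": "step_arm", "arguments": {"series": [{"twist": [-0.6,0,0],"delta_pos": [10,1,3],"grip": 1},{"twist": [-0.6,0,0],"delta_pos": [20,1,2],"grip": 1},{"twist": [0,0,0],"delta_pos": [30,0,0],"grip": 1},{"twist": [0,0,0],"delta_pos": [30,0,0],"grip": 1},{"twist": [0,0,0],"delta_pos": [30,0,0],"grip": 1},{"twist": [0,0,0],"delta_pos": [20,0,0],"grip": 1},{"twist": [0,0,0],"delta_pos": [8,0,0],"grip": 1},{"twist": [0,0,0],"delta_pos": [0,0,0],"grip": 1},{"twist": [0,0,0],"delta_pos": [0,0,0],"grip": 1},{"twist": [0,0,0],"delta_pos": [0,0,0],"grip": 1}]}}

```text
time: 37.8
tcp_pos: [0.4733, 0.3025, 0.0504]
orientation: [0.596, -0.381, 0.596, 0.381]
force: [0.2, 0.2, 0.4]
grip_width: 1.001
```

```bash
python3 - <<'E'
from h import *
to((.4727,.2988,.008),65)
E
```

```text
t 37.80 tcp [0.4733 0.3025 0.0504] jaw 65.15 grip 1.001 F [0.2 0.2 0.4]
twist [ 0.15 -0.04  0.  ] dpos mm now-axes [42.4 -1.  -3.6]  after-turn-axes [42.4 -1.1 -3.6] tool x world [-0.0003 -0.0007 -1.    ] j7 0.66
```

>>> {"name": "step_arm", "arguments": {"series": [{"twist": [0,0,0],"delta_pos": [5,-1,-3],"grip": 1},{"twist": [0,0,0],"delta_pos": [12,0,0],"grip": 1},{"twist": [0,0,0],"delta_pos": [12,0,0],"grip": 1},{"twist": [0,0,0],"delta_pos": [8,0,0],"grip": 1},{"twist": [0,0,0],"delta_pos": [4,0,0],"grip": 1},{"twist": [0,0,0],"delta_pos": [0,0,0],"grip": 1},{"twist": [0,0,0],"delta_pos": [0,0,0],"grip": 1},{"twist": [0,0,0],"delta_pos": [0,0,0],"grip": 1},{"twist": [0,0,0],"delta_pos": [0,0,0],"grip": 1},{"twist": [0,0,0],"delta_pos": [0,0,0],"grip": 1}]}}

```text
time: 38.8
tcp_pos: [0.4746, 0.3002, 0.008]
orientation: [0.597, -0.381, 0.595, 0.381]
force: [0.9, 0.3, -0.3]
grip_width: 0.999
```

```bash
python3 - <<'E'
from h import *
to((.4727,.2988,.008),65)
E
```

```text
t 38.80 tcp [0.4746 0.3002 0.008 ] jaw 65.14 grip 0.999 F [ 0.9  0.3 -0.3]
twist [0.14 0.18 0.12] dpos mm now-axes [ 0.   1.1 -2.1]  after-turn-axes [ 0.   1.1 -2.1] tool x world [ 0.0032  0.002  -1.    ] j7 0.68
```

>>> {"name": "step_arm", "arguments": {"series": [{"twist": [0,0.1,0.1],"delta_pos": [0,1,-2],"grip": 1},{"twist": [0,0,0],"delta_pos": [0,0,0],"grip": 0.85},{"twist": [0,0,0],"delta_pos": [0,0,0],"grip": 0.6},{"twist": [0,0,0],"delta_pos": [0,0,0],"grip": 0.6},{"twist": [0,0,0],"delta_pos": [0,0,0],"grip": 0.6},{"twist": [0,0,0],"delta_pos": [0,0,0],"grip": 0.6},{"twist": [0,0,0],"delta_pos": [0,0,0],"grip": 0.6},{"twist": [0,0,0],"delta_pos": [0,0,0],"grip": 0.6},{"twist": [0,0,0],"delta_pos": [0,0,0],"grip": 0.6},{"twist": [0,0,0],"delta_pos": [0,0,0],"grip": 0.6}], "newtons": 30}}

```text
time: 39.8
tcp_pos: [0.473, 0.299, 0.0086]
orientation: [0.597, -0.38, 0.595, 0.381]
force: [-1.4, -0.5, -0.6]
grip_width: 0.75
```

```bash
python3 - <<'E'
from h import *
to((.4727,.2988,.008),65)
E
```

```text
t 39.80 tcp [0.473  0.299  0.0086] jaw 65.15 grip 0.750 F [-1.4 -0.5 -0.6]
twist [0.15 0.13 0.03] dpos mm now-axes [ 0.6  0.2 -0.3]  after-turn-axes [ 0.6  0.2 -0.3] tool x world [ 0.0015  0.0018 -1.    ] j7 0.68
```

>>> {"name": "step_arm", "arguments": {"series": [{"twist": [0,0,0],"delta_pos": [-8,0,0],"grip": 0.6},{"twist": [0,0,0],"delta_pos": [-20,0,0],"grip": 0.6},{"twist": [0,0,0],"delta_pos": [-30,0,0],"grip": 0.6},{"twist": [0,0,0],"delta_pos": [-35,0,0],"grip": 0.6},{"twist": [0,0,0],"delta_pos": [-35,0,0],"grip": 0.6},{"twist": [-3,0,0],"delta_pos": [-30,0,0],"grip": 0.6},{"twist": [-6,0,0],"delta_pos": [-15,0,0],"grip": 0.6},{"twist": [-8,0,0],"delta_pos": [-5,0,0],"grip": 0.6},{"twist": [-8,0,0],"delta_pos": [0,0,0],"grip": 0.6},{"twist": [-6,0,0],"delta_pos": [0,0,0],"grip": 0.6}]}}

```text
time: 40.8
tcp_pos: [0.4713, 0.2973, 0.1977]
orientation: [-0.468, 0.531, -0.467, -0.53]
force: [0.3, 0.0, -1.5]
grip_width: 0.744
```

```bash
python3 - <<'E'
from h import *
to((.6355,.033,.19),98)
E
```

```text
t 40.80 tcp [0.4713 0.2973 0.1977] jaw 97.22 grip 0.744 F [ 0.3  0.  -1.5]
twist [-0.78  0.03  0.07] dpos mm now-axes [   7.8 -129.6 -282.9]  after-turn-axes [   7.7 -125.8 -284.6] tool x world [ 0.0011  0.0006 -1.    ] j7 1.11
```

>>> {"name": "step_arm", "arguments": {"series": [{"twist": [-0.8,0,0],"delta_pos": [0,-6,-15],"grip": 0.6},{"twist": [0,0,0],"delta_pos": [0,-15,-30],"grip": 0.6},{"twist": [0,0,0],"delta_pos": [0,-18,-40],"grip": 0.6},{"twist": [0,0,0],"delta_pos": [0,-18,-40],"grip": 0.6},{"twist": [0,0,0],"delta_pos": [0,-18,-40],"grip": 0.6},{"twist": [0,0,0],"delta_pos": [0,-18,-40],"grip": 0.6},{"twist": [0,0,0],"delta_pos": [0,-15,-35],"grip": 0.6},{"twist": [0,0,0],"delta_pos": [0,-10,-25],"grip": 0.6},{"twist": [0,0,0],"delta_pos": [0,-4,-8],"grip": 0.6},{"twist": [0,0,0],"delta_pos": [0,0,0],"grip": 0.6}]}}

```text
time: 41.8
tcp_pos: [0.6341, 0.0361, 0.2008]
orientation: [0.462, -0.536, 0.461, 0.536]
force: [-0.0, 0.0, -1.7]
grip_width: 0.746
```

>>> {"name": "step_arm", "arguments": {"series": [{"twist": [0,0,0],"delta_pos": [0,0,0],"grip": 0.6},{"twist": [0,0,0],"delta_pos": [5,0,0],"grip": 0.6},{"twist": [0,0,0],"delta_pos": [10,0,0],"grip": 0.6},{"twist": [0,0,0],"delta_pos": [15,0,0],"grip": 0.6},{"twist": [0,0,0],"delta_pos": [15,0,0],"grip": 0.6},{"twist": [0,0,0],"delta_pos": [10,0,0],"grip": 0.6},{"twist": [0,0,0],"delta_pos": [5,0,0],"grip": 0.6},{"twist": [0,0,0],"delta_pos": [0,0,0],"grip": 0.6},{"twist": [0,0,0],"delta_pos": [0,0,0],"grip": 0.6},{"twist": [0,0,0],"delta_pos": [0,0,0],"grip": 0.6}]}}

```text
time: 42.8
tcp_pos: [0.6299, 0.045, 0.1337]
orientation: [0.459, -0.535, 0.459, 0.54]
force: [0.1, -1.1, -0.5]
grip_width: 0.744
```

```bash
python3 - <<'E'
from h import *
to((.6355,.033,.0686),98)
snap("wrist","w11.png")
E
```

```text
t 42.80 tcp [0.6299 0.045  0.1337] jaw 99.05 grip 0.744 F [ 0.1 -1.1 -0.5]
twist [ 1.05  0.33 -0.25] dpos mm now-axes [ 65.   -3.9 -13.1]  after-turn-axes [ 65.1  -3.8 -12.7] tool x world [-0.0051  0.0051 -1.    ] j7 1.69
```

View pics/w11.png

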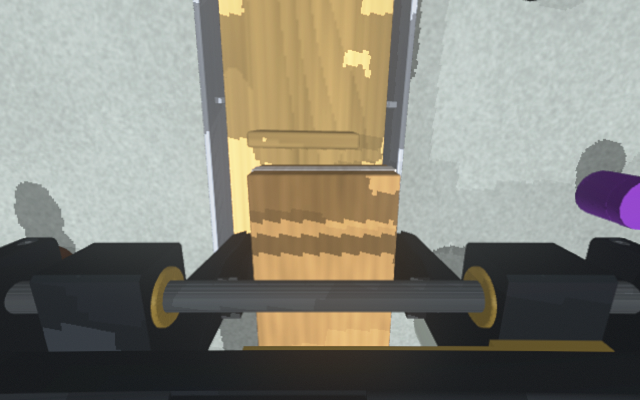

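Wrist: snack box level and square, held on the tub's side of the fin (fin at row 135, snack box edge at row 172). It still needs about 13 mm sideways.

>>> {"name": "step_arm", "arguments": {"series": [{"twist": [0.5,0.2,-0.1],"delta_pos": [0,-2,-7],"grip": 0.6},{"twist": [0.5,0.1,-0.1],"delta_pos": [0,-1,-5],"grip": 0.6},{"twist": [0,0,0],"delta_pos": [3,0,0],"grip": 0.6},{"twist": [0,0,0],"delta_pos": [6,0,0],"grip": 0.6},{"twist": [0,0,0],"delta_pos": [6,0,0],"grip": 0.6},{"twist": [0,0,0],"delta_pos": [3,0,0],"grip": 0.6},{"twist": [0,0,0],"delta_pos": [0,0,0],"grip": 0.6},{"twist": [0,0,0],"delta_pos": [0,0,0],"grip": 0.6},{"twist": [0,0,0],"delta_pos": [0,0,0],"grip": 0.6},{"twist": [0,0,0],"delta_pos": [0,0,0],"grip": 0.6}]}}

```text
time: 43.85
tcp_pos: [0.6361, 0.0324, 0.1152]
orientation: [-0.465, 0.534, -0.464, -0.533]
force: [0.3, -0.2, -0.5]
grip_width: 0.745
```

```bash
python3 - <<'E'
from h import *
to((.6355,.033,.0686),98)
E
```

```text
t 43.85 tcp [0.6361 0.0324 0.1152] jaw 97.94 grip 0.745 F [ 0.3 -0.2 -0.5]
twist [-0.06 -0.    0.1 ] dpos mm now-axes [46.6  0.6  0.7]  after-turn-axes [46.6  0.5  0.7] tool x world [ 0.0017  0.0002 -1.    ] j7 1.70
```

>>> {"name": "step_arm", "arguments": {"series": [{"twist": [0,0,0],"delta_pos": [4,0,0],"grip": 0.6},{"twist": [0,0,0],"delta_pos": [8,0,0],"grip": 0.6},{"twist": [0,0,0],"delta_pos": [10,0,0],"grip": 0.6},{"twist": [0,0,0],"delta_pos": [10,0,0],"grip": 0.6},{"twist": [0,0,0],"delta_pos": [6,0,0],"grip": 0.6},{"twist": [0,0,0],"delta_pos": [4,0,0],"grip": 0.6},{"twist": [0,0,0],"delta_pos": [1,0,0],"grip": 0.6},{"twist": [0,0,0],"delta_pos": [0,0,0],"grip": 0.6},{"twist": [0,0,0],"delta_pos": [0,0,0],"grip": 0.6},{"twist": [0,0,0],"delta_pos": [0,0,0],"grip": 0.6}]}}

```text
time: 44.85
tcp_pos: [0.6363, 0.0324, 0.0687]
orientation: [-0.465, 0.534, -0.464, -0.533]
force: [0.8, 0.4, -2.1]
grip_width: 0.746
```

```bash
python3 - <<'E'
from h import *
to((.6355,.033,.0686),98)
E
```

```text
t 44.85 tcp [0.6363 0.0324 0.0687] jaw 97.93 grip 0.746 F [ 0.8  0.4 -2.1]
twist [-0.07  0.02  0.08] dpos mm now-axes [0.1 0.7 0.7]  after-turn-axes [0.1 0.7 0.7] tool x world [ 0.0014  0.0005 -1.    ] j7 1.70
```

>>> {"name": "step_arm", "arguments": {"series": [{"twist": [0,0,0],"delta_pos": [1,0,0],"grip": 0.6},{"twist": [0,0,0],"delta_pos": [0,0,0],"grip": 0.6},{"twist": [0,0,0],"delta_pos": [0,0,0],"grip": 0.6},{"twist": [0,0,0],"delta_pos": [0,0,0],"grip": 0.6},{"twist": [0,0,0],"delta_pos": [0,0,0],"grip": 0.6},{"twist": [0,0,0],"delta_pos": [0,0,0],"grip": 0.6},{"twist": [0,0,0],"delta_pos": [0,0,0],"grip": 0.6},{"twist": [0,0,0],"delta_pos": [0,0,0],"grip": 0.6},{"twist": [0,0,0],"delta_pos": [0,0,0],"grip": 0.6},{"twist": [0,0,0],"delta_pos": [0,0,0],"grip": 0.6}]}}

```text
time: 45.85
tcp_pos: [0.6366, 0.0324, 0.0687]
orientation: [-0.465, 0.534, -0.464, -0.533]
force: [-0.1, -0.2, 0.6]
grip_width: 0.748
```

Contact is made: force has come up to 0.6 N and z no longer moves. I'll open only part way, because the walls are close.

>>> {"name": "step_arm", "arguments": {"series": [{"twist": [0,0,0],"delta_pos": [0,0,0],"grip": 0.78},{"twist": [0,0,0],"delta_pos": [0,0,0],"grip": 0.84},{"twist": [0,0,0],"delta_pos": [0,0,0],"grip": 0.84},{"twist": [0,0,0],"delta_pos": [0,0,0],"grip": 0.84},{"twist": [0,0,0],"delta_pos": [0,0,0],"grip": 0.84},{"twist": [0,0,0],"delta_pos": [-8,0,0],"grip": 0.84},{"twist": [0,0,0],"delta_pos": [-20,0,0],"grip": 0.84},{"twist": [0,0,0],"delta_pos": [-40,0,0],"grip": 0.84},{"twist": [0,0,0],"delta_pos": [-45,0,0],"grip": 0.84},{"twist": [0,0,0],"delta_pos": [-30,0,0],"grip": 0.84}]}}

```text
time: 46.85
tcp_pos: [0.6334, 0.0321, 0.2136]
orientation: [0.463, -0.532, 0.466, 0.535]
force: [1.1, -0.5, 1.1]
grip_width: 0.834
```

>>> {"name": "step_arm", "arguments": {"series": [{"twist": [0,0,0],"delta_pos": [-10,0,0],"grip": 0.84},{"twist": [0,0,0],"delta_pos": [0,0,0],"grip": 0.84},{"twist": [0,0,0],"delta_pos": [0,0,0],"grip": 0.84},{"twist": [0,0,0],"delta_pos": [0,0,0],"grip": 0.84},{"twist": [0,0,0],"delta_pos": [0,0,0],"grip": 0.84},{"twist": [0,0,0],"delta_pos": [0,0,0],"grip": 0.84},{"twist": [0,0,0],"delta_pos": [0,0,0],"grip": 0.84},{"twist": [0,0,0],"delta_pos": [0,0,0],"grip": 0.84},{"twist": [0,0,0],"delta_pos": [0,0,0],"grip": 0.84},{"twist": [0,0,0],"delta_pos": [0,0,0],"grip": 0.84}]}}

```text
time: 47.85
tcp_pos: [0.6324, 0.032, 0.2222]
orientation: [0.462, -0.531, 0.467, 0.536]
force: [-0.0, 0.9, 0.3]
grip_width: 0.84
```

```bash
python3 - <<'E'
from h import *
to((.6355,.033,.2),98)
snap("wrist","w12.png")
snap("scene","s12.png")
E
```

```text
t 47.85 tcp [0.6324 0.032  0.2222] jaw 97.92 grip 0.840 F [-0.   0.9  0.3]
twist [-0.08  0.03 -0.52] dpos mm now-axes [22.2 -3.4  0.5]  after-turn-axes [22.2 -3.2  0.5] tool x world [-0.009  -0.0007 -1.    ] j7 1.68
```

View pics/w12.png

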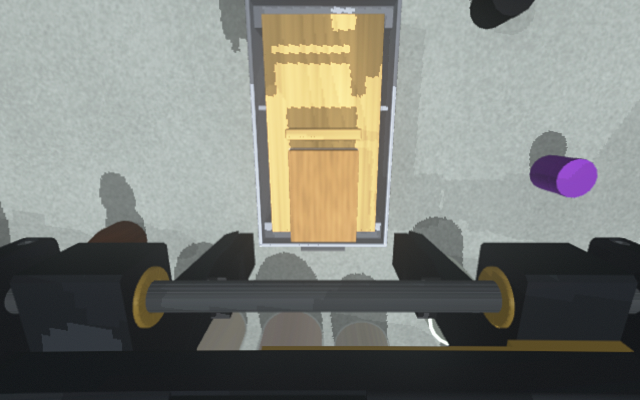

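View pics/s12.png

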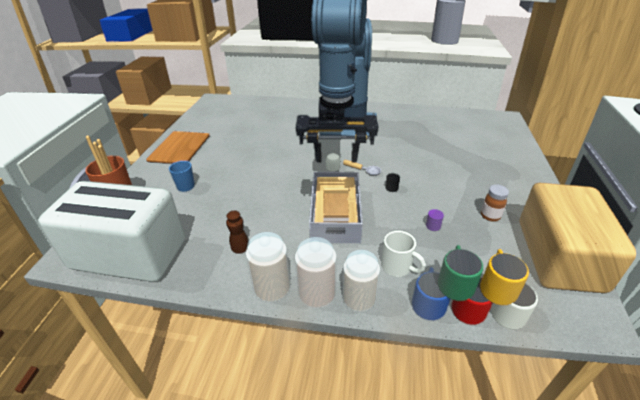

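```bash
python3 - <<'E'
from h import *
m=eyes.camera_model("wrist")
A=cast(m,[(288.5,150),(358.5,149.5),(356.5,242),(291,242.5)],.09); c=np.array([.578,.025]); a=np.radians(8.1)
Rb=np.array([[np.cos(a),np.sin(a)],[-np.sin(a),np.cos(a)]])
print(Rb@(A.mean(0)[:2]-c),[np.linalg.norm(A[i]-A[i-1]) for i in range(4)])
F=cast(m,[(286,135),(360,135)],.094); print("fin",Rb@(F.mean(0)[:2]-c))
P=cast(m,[(262,108),(384,108)],.06)
s0=cv2.imread("pics/scene0.png").astype(int);s1=cv2.imread("pics/s12.png").astype(int)
for n,(x,y,w,h) in dict(mug=(380,230,46,48),mill=(225,208,26,46),beaker=(168,160,28,32),honey=(480,184,32,38)).items():
    print(n,np.abs(s0-s1)[y:y+h,x:x+w].mean().round(2))
ctrl.finish_job()
E
```

```text
[0.0598 0.0004] [np.float64(0.09250150371907569), np.float64(0.06509396742771169), np.float64(0.09242034046154003), np.float64(0.06608908368078863)]
fin [-0. -0.]
mug 4.31
mill 5.18
beaker 3.11
honey 4.62
the job is handed in; nothing more can be done
```

The lunch box is packed and handed in at about 48 s. The pot is in the narrow bay, the tub in the wide bay, the divider on the ledges handle up, and the snack box on the divider on the tub's side. `finish_job()` gives no verdict, so what follows are my own checks.

**Set-downs:** Each piece was lowered onto its surface and then released. For the tub, divider and snack box the force reading showed contact first. The pot's reading was weaker (−0.6 N, from about −2 N while carried), so I went by its height, which matched the floor to about 1 mm.

**Last checks:**
- **Snack box:** measured at 60 mm from the box's centre, 0 mm sideways. It was 92 × 66 mm in the picture, as it should be.
- **Divider:** its fin was within 1 mm of the box's centre at the end. After release, the plate was within about 2 mm and 0.1° of the box.
- **Pot and tub:** both were seen upright in their bays before the divider covered them. I could not see them again afterwards.
- **Mug, honey jar, mill and beaker:** the first and last scene pictures differ there only by a small amount (mean 3 to 5 grey levels). I took that as image noise, and they stand at the same pixels by eye.

**Disagreement:** estimates of the box's centre differed by about 2 to 3 mm between views, which is close to the calibration error. No check failed.

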